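Free the seized transit pin and slide the lens carriage to its stop

TASK

The red-headed transit pin of the lens stage has seized in its bore: work it right out, which takes twisting it back and forth while drawing it up, so that the loose stage stays flat on the bench close to where it stands. Put the pin down, upright or lying, wholly inside the steel tray without dropping it from a height, then slide the carriage (it has a blue post to take hold of) until it is fully home against the orange end stop. Leave the lens box, the jar and the screwdriver alone.

Things in the scene. Friction and masses are not known exactly. Their poses are not given: they have to be found in the camera images.
- stage: Slate-grey metal base block, 90 (x) x 260 (y) x 30 mm high, standing loose on the bench (2 kg with all it carries); origin at the centre of its underside. Its y axis is the direction in which the carriage slides home; an orange end stop stands at its +y end (top 44 mm above the bench). The pin's bore is upright, at x 0, y -70 mm of the stage.
- bore (a point): Upper mouth of the pin's hole, on the black carriage tongue, 43 mm above the bench. Friction of 16 to 22 N holds the pin until it has risen about 12 mm; it must rise 38 mm in all to clear the tongue. A straight pull tips the stage. While the pin turns, either way, it comes up easily if the rise is small against the turn: 2 to 3 mm per 1 rad; turning takes about 0.15 Nm.
- pin: Steel transit pin with red T head, 82 mm tall, 90 g, upright at the start, foot 5 mm above the bench. Origin at the centre of its foot, z towards the head. Shaft 14 mm in diameter up to 42 mm, flange 27 mm in diameter to 45 mm, neck 10 mm in diameter to 58 mm, then the red bar: 38 mm long (x), 12 mm thick (y), from 58 to 82 mm. It passes through the carriage tongue into the stage.
- pin_head (a point): Centre of the pin's red bar (70 mm above the pin's foot, 75 mm above the bench at the start), with the pin's axes: x along the 38 mm bar, y across its 12 mm thickness. Grasp here.
- carriage (a joint): How far the black carriage has slid along the stage's +y, in m: 0 at the start, where the pin holds it (about 2 mm play), 0.074 fully home against the end stop. Stays where left; friction about 1.5 N.
- carriage_post (a point): Centre of the top of the blue post on the carriage, 16 mm in diameter, standing 45 mm above the carriage plate (from 43 to 88 mm above the bench). It lies at x 0, y +36 mm of the stage plus the carriage travel; 106 mm from the pin at the start.
- tray: Fixed shallow steel tray with a white floor, outside 170 (x) x 140 (y) x 22 mm high, walls 3 mm, floor top 4 mm above the bench; origin at the centre of its underside. The pin fits lying down in any direction, or standing on its foot.
- lens_box: Clear flat plastic box with lenses, 130 x 100 x 22 mm, origin under its centre. Bystander.
- bottle: Amber jar with white cap, 48 mm in diameter, 100 mm tall, origin under its centre. Bystander.
- driver: Yellow-handled screwdriver lying on the bench, 170 mm long. Bystander.
Mind the look-alikes: they are no part of the job. What is shaped like the tray but green or purple is not meant.

How it is judged (in metres and radians):
On the way, in this order (a step that is already met when the one before it is completed fails the run):
1. the pin is right out: its foot is above the carriage tongue (z of pin in the frame of stage above 0.046 m), for 0.1 s.
2. the pin has been put down in the tray and let go (z of pin in the frame of tray below 0.035 m and z of pin_head in the frame of tray below 0.085 m and x of pin_head in the frame of tray between -0.083 and 0.083 m and y of pin_head in the frame of tray between -0.068 and 0.068 m and x of pin in the frame of tray between -0.083 and 0.083 m and y of pin in the frame of tray between -0.068 and 0.068 m and contact force between pin and the fingers below 0.1 N), for 0.2 s.
3. the carriage is home against its stop (value of joint carriage above 0.07 m), for 0.2 s.
At the end, for the whole second after the job is handed in: The pin rests, standing or lying, in the steel tray, the middles of its head and of its foot both inside the walls; the carriage is within 4 mm of its end stop; the stage stands flat on the bench within 50 mm of where it began (z of pin in the frame of tray below 0.035 m and z of pin_head in the frame of tray below 0.085 m and x of pin_head in the frame of tray between -0.083 and 0.083 m and y of pin_head in the frame of tray between -0.068 and 0.068 m and x of pin in the frame of tray between -0.083 and 0.083 m and y of pin in the frame of tray between -0.068 and 0.068 m and linear speed of pin below 0.02 m/s and value of joint carriage above 0.07 m and angle between stage's own z axis and vertical below 0.02 rad and height (world z) of stage below 0.003 m and distance of stage from where it was at the start of the episode below 0.05 m); the robot touches nothing.
It fails at once if the stage is lifted more than 4 mm or tipped more than 2 degrees (height (world z) of stage above 0.004 m or angle between stage's own z axis and vertical above 0.035 rad).
It fails at once if the stage is dragged more than 50 mm (distance of stage from where it was at the start of the episode above 0.05 m).
It fails at once if the pin is dropped from a height (it moves faster than 1.2 m/s) (linear speed of pin above 1.2 m/s).
It fails at once if the lens box, jar or screwdriver is moved more than 30 mm (distance of any of lens_box, bottle, driver from where it was at the start of the episode above 0.03 m).
It fails at once if the jar is knocked over (angle between bottle's own z axis and vertical above 0.5 rad).
It also fails if it takes over 72 s, if anything falls off the work surface, if the arm or the gripper's body presses on something with over 40 N, if the wrist force passes 120 N, or if a joint passes its speed limit or range.

ROBOT

A 7-joint arm with a two-finger parallel gripper is mounted at the origin on the work surface. World frame = base frame: x ahead of the robot, y to its left, z up, the work surface at z = 0. Lengths are in m, angles in degrees, forces in N, time in s.
With the tool pointing down it reaches from about 0.425 to 0.875 m from the base axis. Payload 9.9 kg.
Tool frame: the origin (TCP) lies midway between the tips of the shut fingers; the grasp point (between the pads) lies 19 mm behind it (env.pinch_z is the distance from the TCP to the grasp point, in m); y points along the fingers, z is the direction in which the jaws open and shut, and the axes are right-handed (so a half turn about y gives the same grasp; the last joint's range is limited). The gripper opens to 85 mm and grips with 20 to 120 N. Pads are 22 mm wide; open, the fingers measure 114 mm over their backs; the gripper's body (76 mm by 85 mm) begins 54 mm behind the grasp point. The pads swing forward as they close: fully open they stand 13 mm farther back than shut.
Start: joints at [-72.811, 32.985, 1.427, 82.34, -0.859, 64.687, -3.237], TCP at [0.253, 0.626, 0.207] pointing down, gripper open.
Joint ranges: [-157.87, 157.87], [-19.46, 123.44], [-87.15, 90], [11.01, 140.99], [-62.26, 242.26], [9.8, 113.94], [-161.44, 161.44]. Speed limits (degrees/s): [127.2, 127.2, 172.46, 172.46, 180, 180, 180].

INTERFACE

Orientations are given as a 3x3 rotation matrix whose columns are the frame's x, y, z axes.
In Python, from cell import sensors, cams, job, env gives the robot as it stands.
- The arm moves only by the tool apply_moves, never from a script. Its argument "targets" is a list of rows, each an object with "fingers": the opening, from 0 (shut) to 1 (fully open); "slide": the shift along the tool's x, y, z in m, a list of three; "dr": the turn, a rotation vector about the tool's x, y, z in rad, a list of three. A call has 1 to 20 rows; each row is the pose to reach, as a shift and turn from the pose commanded when the call began, along the tool's axes at that moment; what a row does not reach only later rows make up. A row lasts 1/10 s, in which the tool goes at most 50 mm and 8.59 degrees, less where a joint would pass 70% of its speed; a pose out of reach is approached as far as the arm can. A call with a gripper value outside its range is refused whole. The fingers move at their own pace and stop on an object; "squeeze" is the grip in N (left out, the last holds). Time passes only in rows, so rows that repeat a pose let the fingers close. It gives the time, the measured TCP pose, the force and the opening at its end, in the units of the state.
- sensors.get_obs(): the state, without advancing time (a new reading comes with each control period).
- cams.grab_frame(name): name is "scene" or "top"; returns the picture (420x560x3 uint8, red, green, blue); there is no depth.
- cams.calibration(name): a dict with "intrinsics" (3x3 intrinsics, pixels), "pose" (4x4, takes a point from camera to world coordinates). Camera axes: x right, y down, z forward; pixel columns grow to the right and rows downward; lengths in m; the calibration is good to about 2 mm. A picture is of the moment at which its call begins. calibration takes no time and is no camera call.
- job.job_done(): hands the job in, once; it reports no verdict.
The state is a dict: "time": time; "qpos": joint angles; "qd": joint speeds; "joint_efforts": joint torques, N m; "position": TCP position; "eef_rot": TCP orientation; "wrist_force": force on the tool from outside, world axes, zero at the start; "torque": the same for the moment, N m; "finger_gap": finger opening in m.
Only numpy, scipy, OpenCV 4.12 (cv2) and the standard library are available. Lean on these libraries where they do the work, as an engineer would, in place of code of your own. Each camera call takes 0.05 s, during which the arm holds its last target.

## Working session

There is one attempt and no reset: what is moved stays moved. The work goes in short steps, Python scripts to look and compute and a tool call to move; the robot and the scene stay as the last step left them, time stands still between calls to the robot, and variables do not carry over. Pictures are saved under pics/ and viewed, and the job is handed in when it is done.

Besides the shell and the picture viewer there is one more tool, called after "Call:" by a JSON object that holds its "method" and its "body", one argument or row to a line. apply_moves: Moves the arm, as the interface text tells. Its arguments: {"type":"object","properties":{"targets":{"type":"array","items":{"type":"object","properties":{"fingers":{"type":"number"},"slide":{"type":"array","items":{"type":"number"}},"dr":{"type":"array","items":{"type":"number"}}}}},"squeeze":{"type":"number"}},"required":["targets"]}

```bash
ls; mkdir -p pics
python3 - <<'E'
from cell import sensors,cams,job,env
import cv2
o=sensors.get_obs()
for k,v in o.items(): print(k,v)
print(env.pinch_z)
for n in("scene","top"):
    im=cams.grab_frame(n); cv2.imwrite(f"pics/{n}0.png",im[:,:,::-1]); c=cams.calibration(n); print(n,c)
E
```

```text
pics
time 0.0
qpos [-72.81295492  33.03061328   1.42224911  82.38934303  -0.86025207
  64.68818886  -3.23688014]
qd [ 0.01009478 -0.08133703 -0.02027621 -0.0034508   0.04801497 -0.01857257
 -0.0640144 ]
joint_efforts [ 8.39201330e-04 -7.65764380e+01  2.25102536e+00 -2.85959047e+01
  1.53153454e-02  1.30867676e-02  7.72256499e-06]
position [0.25251633 0.62541283 0.20574833]
eef_rot [[ 9.27278495e-01 -5.77793040e-04  3.74371819e-01]
 [-3.74372259e-01 -1.60252878e-03  9.27277113e-01]
 [ 6.41673524e-05 -9.99998549e-01 -1.70230016e-03]]
wrist_force [-0.8435407  -0.02258689 -0.38126742]
torque [-0.00188875  0.00974623 -0.01759109]
finger_gap 0.08512200938476802
0.0187
scene {'intrinsics': array([[519.21762461,   0.        , 274.22564219],
       [  0.        , 519.21762461, 211.70222652],
       [  0.        ,   0.        ,   1.        ]]), 'pose': array([[ 0.86211919,  0.32453935, -0.38913329,  0.96808139],
       [ 0.50668056, -0.54452423,  0.66840719, -0.85801849],
       [ 0.00503193, -0.77341294, -0.63388256,  0.89508627],
       [ 0.        ,  0.        ,  0.        ,  1.        ]])}
top {'intrinsics': array([[382.16361521,   0.        , 277.140418  ],
       [  0.        , 382.16361521, 203.8444866 ],
       [  0.        ,   0.        ,   1.        ]]), 'pose': array([[ 0.02928821, -0.99565932,  0.08834429,  0.39115546],
       [-0.99902102, -0.03208905, -0.03045162,  0.00904561],
       [ 0.03315433, -0.08736592, -0.99562442,  1.04447741],
       [ 0.        ,  0.        ,  0.        ,  1.        ]])}
```

View pics/scene0.png

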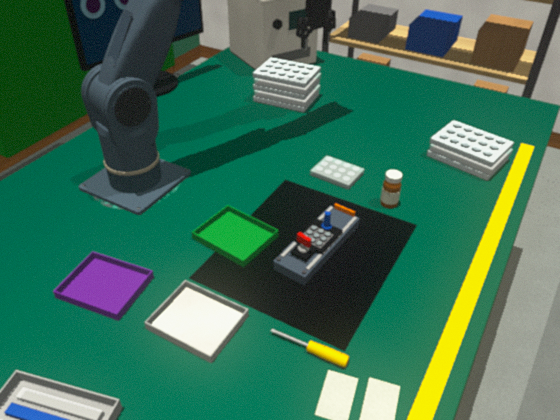

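View pics/top0.png

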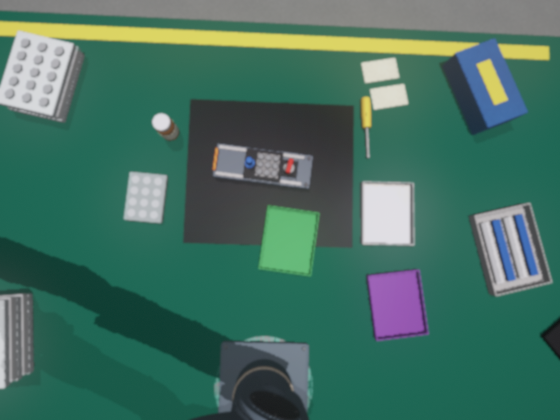

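The scene view shows the stage at (318,245), with the red pin head at (303,239), the blue post at (327,218) and the orange stop at (344,210). The top view has the red head at (290,167), the post at (249,162) and the stop at (215,158).

- **Tray candidates (top view):** white-floored steel tray at (387,213), green at (290,240), purple at (397,303), and a grey case with contents at (511,248). I choose the white-floored one.
- **Pin candidate:** only one red head is visible. I'll check it in a crop.

```bash
cat > h.py <<'E'
import numpy as np,cv2
from cell import sensors,cams,job,env
def ray(n,uv,z):
    c=cams.calibration(n);K=c["intrinsics"];T=c["pose"]
    d=T[:3,:3]@np.linalg.solve(K,[uv[0],uv[1],1.]);o=T[:3,3]
    return o+d*(z-o[2])/d[2]
def proj(n,p):
    c=cams.calibration(n);K=c["intrinsics"];T=c["pose"]
    q=K@(T[:3,:3].T@(np.array(p)-T[:3,3]));return q[:2]/q[2]
E
python3 - <<'E'
import cv2,numpy as np
a=cv2.imread('pics/top0.png');b=cv2.imread('pics/scene0.png')
c1=cv2.resize(a[130:200,200:330],None,fx=6,fy=6,interpolation=cv2.INTER_CUBIC)
c2=cv2.resize(b[190:290,265:370],None,fx=6,fy=6,interpolation=cv2.INTER_CUBIC)
cv2.imwrite('pics/c1.png',c1);cv2.imwrite('pics/c2.png',c2)
E
```

```text
(no output)
```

View pics/c1.png

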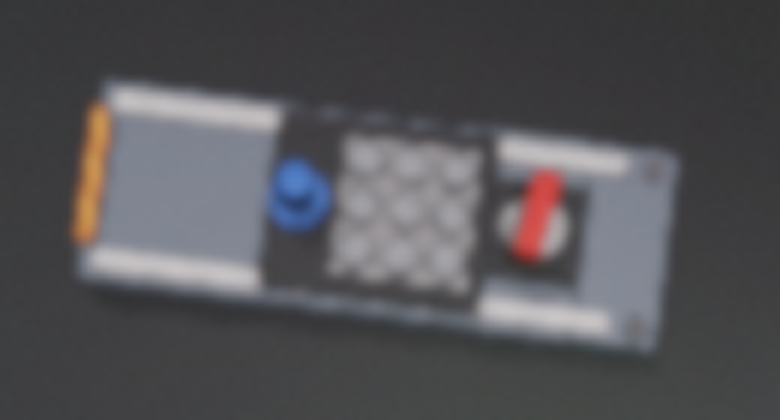

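View pics/c2.png

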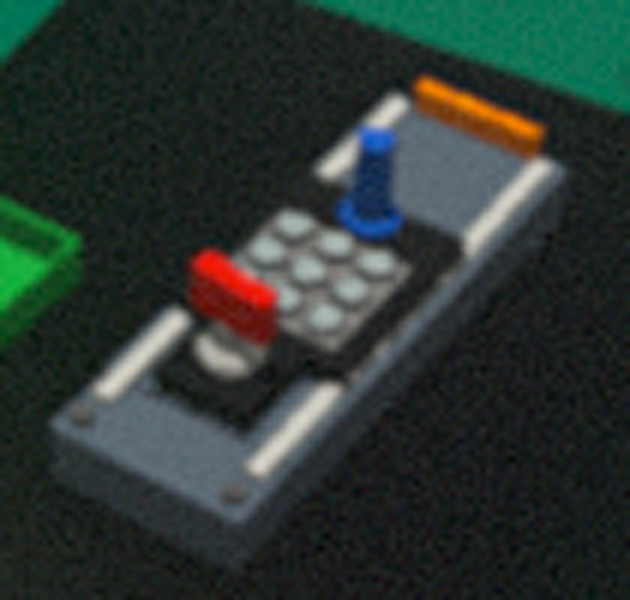

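The crops confirm the pick: one red T bar stands on a steel flange in the black tongue, with the bar across the stage at crop-1 (540,215). The blue post is at (297,190) and the orange stop at (90,175). Next I fit the poses.

```bash
cat >> h.py <<'E'
from scipy.optimize import minimize
def redmask(im,hue):
    hsv=cv2.cvtColor(im,cv2.COLOR_BGR2HSV);h,s,v=[hsv[...,i].astype(int) for i in range(3)]
    if hue=='red': return ((h<6)|(h>172))&(s>150)&(v>80)
    if hue=='blue': return (h>100)&(h<125)&(s>140)&(v>60)
def boxhull(n,x,y,yaw,lo,hi):
    c,s=np.cos(yaw),np.sin(yaw)
    P=[]
    for a in(lo[0],hi[0]):
        for b in(lo[1],hi[1]):
            for z in(lo[2],hi[2]): P.append(proj(n,[x+c*a-s*b,y+s*a+c*b,z]))
    return cv2.convexHull(np.float32(P))[:,0]
def sil(n,p,lo,hi,roi,S=4):
    u0,v0,u1,v1=roi
    h=(boxhull(n,*p,lo,hi)-[u0,v0]+0.5)*S
    m=np.zeros(((v1-v0)*S,(u1-u0)*S),np.uint8);cv2.fillPoly(m,[np.int32(np.round(h*16))],1,shift=4)
    return cv2.resize(m.astype(np.float32),(u1-u0,v1-v0),interpolation=cv2.INTER_AREA)
def fit(masks,p0,lo,hi,rois,sc=(0.01,0.01,0.2)):
    def f(q):
        p=np.array(p0)+np.array(q)*sc;t=0
        for n,m in masks.items():
            u0,v0,u1,v1=rois[n];t+=np.abs(sil(n,p,lo,hi,rois[n])-m[v0:v1,u0:u1]).sum()
        return t
    b=None
    for st in np.random.default_rng(0).normal(size=(8,3))*0.7:
        r=minimize(f,st,method='Nelder-Mead',options=dict(xatol=1e-3,fatol=.01))
        if b is None or r.fun<b.fun:b=r
    return np.array(p0)+b.x*sc,b.fun
E
python3 - <<'E'
from h import *
ims={n:cv2.imread(f'pics/{n}0.png') for n in('top','scene')}
rois={'top':(270,145,310,190),'scene':(280,215,325,265)}
M={}
for n in ims:
    M[n]=redmask(ims[n],'red').astype(np.float32); u0,v0,u1,v1=rois[n];print(n,M[n][v0:v1,u0:u1].sum())
p0=ray('top',(289.5,166),.075);print(p0)
lo=(-.019,-.006,.063);hi=(.019,.006,.087)
for y0 in(0,1.5):
  print(fit(M,[p0[0],p0[1],y0],lo,hi,rois))
for n in M: print(n,fit({n:M[n]},[p0[0],p0[1],0],lo,hi,rois))
# stage corners top, z=.03
f=lambda u,v:(200+u/6-.42,130+v/6-.42)
g=lambda u,v:(265+u/6-.42,190+v/6-.42)
A=[ray('top',f(*c),.03)[:2] for c in[(105,82),(78,285),(652,350),(680,155)]]
print('stage top',A,np.mean(A,0))
for i in range(4): d=A[(i+1)%4]-A[i];print(np.linalg.norm(d),np.degrees(np.arctan2(d[1],d[0])))
B=[ray('scene',g(*c),.03)[:2] for c in[(50,428),(240,520),(565,165)]]
print('scene corners',B,np.linalg.norm(B[1]-B[0]),np.linalg.norm(B[2]-B[1]),np.mean([B[0],B[2]],0))
print('post',ray('top',f(296,174),.088),ray('scene',g(378,138),.088))
E
```

```text
top 38.0
scene 136.0
[ 0.57591418 -0.04954521  0.075     ]Traceback (most recent call last):
  File "<stdin>", line 10, in <module>
  File "h.py", line 35, in fit
    r=minimize(f,st,method='Nelder-Mead',options=dict(xatol=1e-3,fatol=.01))
    res = _minimize_neldermead(fun, x0, args, callback, bounds=bounds,
                               **options)
    fxe = func(xe)
    fx = function(np.copy(x), *(wrapper_args + args))
  File "h.py", line 31, in f
    u0,v0,u1,v1=rois[n];t+=np.abs(sil(n,p,lo,hi,rois[n])-m[v0:v1,u0:u1]).sum()
                                  ~~~^^^^^^^^^^^^^^^^^^^
  File "h.py", line 24, in sil
    h=(boxhull(n,*p,lo,hi)-[u0,v0]+0.5)*S
       ~~~~~~~^^^^^^^^^^^^
  File "h.py", line 20, in boxhull
    for z in(lo[2],hi[2]): P.append(proj(n,[x+c*a-s*b,y+s*a+c*b,z]))
                                    ~~~~^^^^^^^^^^^^^^^^^^^^^^^^^^^
  File "h.py", line 8, in proj
    c=cams.calibration(n);K=c["intrinsics"];T=c["pose"]
ValueError: time passes only in moves, steps and waits
```

Run:
```python
import cv2
a=cv2.imread('pics/top0.png');b=cv2.imread('pics/scene0.png')
cv2.imwrite('pics/c3.png',cv2.resize(a[165:265,340:440],None,fx=6,fy=6,interpolation=cv2.INTER_CUBIC))
cv2.imwrite('pics/c4.png',cv2.resize(b[270:370,135:260],None,fx=6,fy=6,interpolation=cv2.INTER_CUBIC))
```

```text
(no output)
```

View pics/c3.png

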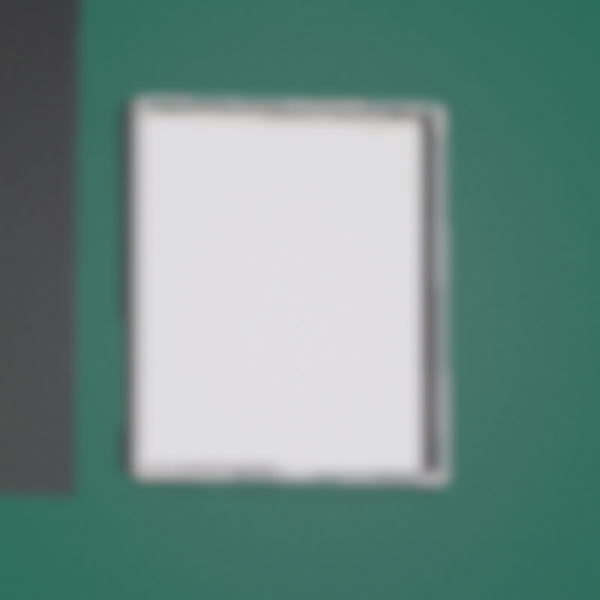

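View pics/c4.png

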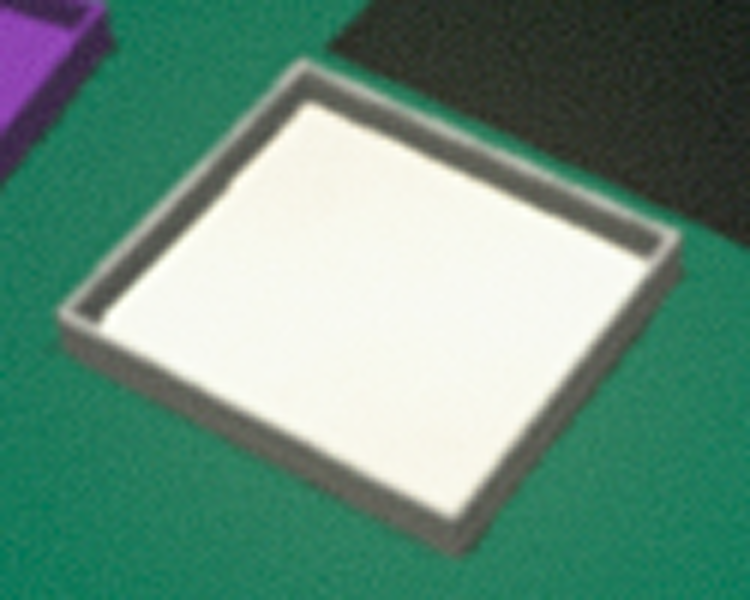

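The white tray's rim corners are at scene crop (305,65), (680,235), (460,548) and (62,315). It looks nearly axis-aligned in the top view. I'll cache the calibration and use softer masks.

```bash
python3 - <<'E'
from cell import cams
import pickle
pickle.dump({n:cams.calibration(n) for n in('top','scene')},open('cal.pkl','wb'))
E
sed -i 's/cams.calibration(n)/CAL[n]/; s/^from cell.*/&\nimport pickle;CAL=pickle.load(open("cal.pkl","rb"))/' h.py
cat >> h.py <<'E'
def redsoft(im):
    f=im.astype(np.float32);r=f[...,2]-np.maximum(f[...,0],f[...,1]);return r
E
python3 - <<'E'
from h import *
ims={n:cv2.imread(f'pics/{n}0.png') for n in('top','scene')}
rois={'top':(270,145,310,190),'scene':(280,215,325,265)}
M={}
for n in ims:
    r=redsoft(ims[n]);u0,v0,u1,v1=rois[n];x=r[v0:v1,u0:u1]
    pk=np.percentile(np.sort(x.ravel())[-60:],30);M[n]=np.clip((r-8)/(pk-8),0,1);print(n,pk,M[n][v0:v1,u0:u1].sum())
p0=ray('top',(289.5,166),.075);print(p0)
lo=(-.019,-.006,.063);hi=(.019,.006,.087)
p,_=fit(M,[p0[0],p0[1],0],lo,hi,rois);print(p,np.degrees(p[2]),_)
for n in M: p,_=fit({n:M[n]},[p0[0],p0[1],0],lo,hi,rois);print(n,p,np.degrees(p[2]),_, sil(n,p,lo,hi,rois[n]).sum())
f=lambda u,v:(200+u/6-.42,130+v/6-.42)
g=lambda u,v:(265+u/6-.42,190+v/6-.42)
A=[ray('top',f(*c),.03)[:2] for c in[(105,82),(78,285),(652,350),(680,155)]]
print('stage top',np.mean(A,0))
for i in range(4): d=A[(i+1)%4]-A[i];print(np.linalg.norm(d),np.degrees(np.arctan2(d[1],d[0])))
B=[ray('scene',g(*c),.03)[:2] for c in[(50,428),(240,520),(565,165)]]
print('scene corners',B,np.linalg.norm(B[1]-B[0]),np.linalg.norm(B[2]-B[1]),np.mean([B[0],B[2]],0))
print('post',ray('top',f(296,174),.088),ray('scene',g(378,138),.088))
f=lambda u,v:(340+u/6-.42,165+v/6-.42)
g=lambda u,v:(135+u/6-.42,270+v/6-.42)
A=[ray('top',f(*c),.022)[:2] for c in[(132,97),(445,104),(448,484),(132,478)]]
B=[ray('scene',g(*c),.022)[:2] for c in[(305,63),(684,236),(455,522),(62,313)]]
for A in(A,B):
  print('tray',np.mean(A,0))
  for i in range(4): d=A[(i+1)%4]-A[i];print(np.linalg.norm(d),np.degrees(np.arctan2(d[1],d[0])))
E
```

```text
top 104.0 77.10416
scene 153.1 105.087524
[ 0.57591418 -0.04954521  0.075     ]
[ 0.57532453 -0.04726668 -0.17837696] -10.220246938921713 104.29985046386719
top [ 0.57785204 -0.04768558 -0.25517441] -14.620416519321141 17.125 83.375
scene [ 0.57402008 -0.04628679 -0.23357805] -13.383036428153664 74.45895385742188 177.9375
stage top [0.58231404 0.01940393]
0.09258746754017134 175.04843494423702
0.25736034827686477 -94.57003359763566
0.08961481339089923 -6.85294686948557
0.26033128476538486 84.76050370238826
scene corners [array([ 0.52703267, -0.10508282]), array([ 0.61434634, -0.11076206]), array([0.63688807, 0.14764285])] 0.08749817833206325 0.2593862487306835 [0.58196037 0.02128001]
post [0.58880778 0.05469237 0.088     ] [0.58659195 0.05700564 0.088     ]
tray [ 0.46719172 -0.32271637]
0.14370155957010963 -89.3210879769645
0.1721996854937085 -179.67929255149863
0.14297001622801922 90.57162050112487
0.17192894180328078 0.5640179395201037
tray [ 0.46778997 -0.32198637]
0.16959414244502294 0.7906900922565056
0.14051246464108355 -89.82764416925372
0.16926575458482693 -179.99602486951608
0.13818517717062895 90.30472375480903
```

Run:
```python
from h import *
ims={n:cv2.imread(f'pics/{n}0.png') for n in('top','scene')}
rois={'top':(270,145,310,190),'scene':(280,215,325,265)}
lo=(-.019,-.006,.063);hi=(.019,.006,.087)
for th in (35,50,65):
  M={n:(redsoft(ims[n])>th).astype(np.float32) for n in ims}
  for n in M: u0,v0,u1,v1=rois[n];print(n,M[n][v0:v1,u0:u1].sum(),end=' ')
  for k in(['top'],['scene'],['top','scene']):
    p,e=fit({n:M[n] for n in k},[.576,-.049,-.2],lo,hi,rois);print(th,k,p.round(4),np.degrees(p[2]).round(1),round(e,1))
```

```text
top 94.0 scene 156.0 35 ['top'] [ 0.5785 -0.0481 -0.2296] -13.2 17.9
35 ['scene'] [ 0.5741 -0.0447 -0.4072] -23.3 22.8
35 ['top', 'scene'] [ 0.5766 -0.047  -0.3057] -17.5 56.6
top 79.0 scene 148.0 50 ['top'] [ 0.5784 -0.0482 -0.2302] -13.2 17.9
50 ['scene'] [ 0.5737 -0.0447 -0.4282] -24.5 25.5
50 ['top', 'scene'] [ 0.5767 -0.0477 -0.3058] -17.5 59.5
top 67.0 scene 132.0 65 ['top'] [ 0.5791 -0.0485 -0.2228] -12.8 21.2
65 ['scene'] [ 0.5731 -0.0433 -0.4119] -23.6 38.4
65 ['top', 'scene'] [ 0.5758 -0.0467 -0.4062] -23.3 71.8
```

```bash
cat >> h.py <<'E'
def rel(tgt,R=None,p=None):
    o=sensors.get_obs();R=np.array(o['eef_rot']);p=np.array(o['position']);return R.T@(np.array(tgt)-p)
E
python3 - <<'E'
from h import *
print(rel([.576,-.048,.16]).round(4), rel([.576,-.048,.056]).round(4))
ims={n:cv2.imread(f'pics/{n}0.png') for n in('top','scene')}
out=[]
for yaw in(-5,-16,-24):
  for n,r in(('top',(265,140,315,190)),('scene',(280,215,330,265))):
    im=cv2.resize(ims[n][r[1]:r[3],r[0]:r[2]],None,fx=5,fy=5,interpolation=cv2.INTER_CUBIC)
    h=(boxhull(n,.5765,-.048,np.radians(yaw),(-.019,-.006,.063),(.019,.006,.087))-[r[0],r[1]]+.5)*5
    cv2.polylines(im,[np.int32(h)],True,(0,255,0),1);out.append(im)
cv2.imwrite('pics/ov.png',np.vstack([np.hstack(out[0::2]),np.hstack(out[1::2])]))
E
```

```text
[ 0.552   0.0466 -0.5033] [ 0.552   0.1506 -0.5031]
```

View pics/ov.png

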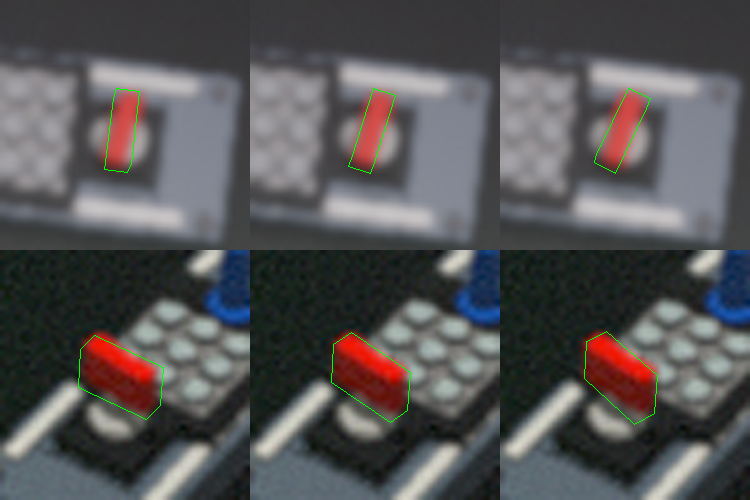

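The yaw -16 overlay fits both views best, and about -14 looks closest. I'll move to hover above the pin, fingers open.

Call:
{"method": "apply_moves", "body": {
  "targets": [
    {"fingers":0.6,"slide":[0.05,0.005,-0.045],"dr":[0,-0.01,0]},
    {"fingers":0.6,"slide":[0.09,0.01,-0.08],"dr":[0,-0.02,0]},
    {"fingers":0.6,"slide":[0.13,0.01,-0.12],"dr":[0,-0.03,0]},
    {"fingers":0.6,"slide":[0.17,0.015,-0.155],"dr":[0,-0.04,0]},
    {"fingers":0.6,"slide":[0.21,0.02,-0.19],"dr":[0,-0.05,0]},
    {"fingers":0.6,"slide":[0.25,0.02,-0.23],"dr":[0,-0.06,0]},
    {"fingers":0.6,"slide":[0.285,0.02,-0.26],"dr":[0,-0.07,0]},
    {"fingers":0.6,"slide":[0.32,0.025,-0.29],"dr":[0,-0.08,0]},
    {"fingers":0.6,"slide":[0.355,0.03,-0.325],"dr":[0,-0.09,0]},
    {"fingers":0.6,"slide":[0.39,0.03,-0.355],"dr":[0,-0.1,0]},
    {"fingers":0.6,"slide":[0.425,0.035,-0.39],"dr":[0,-0.11,0]},
    {"fingers":0.6,"slide":[0.46,0.04,-0.42],"dr":[0,-0.12,0]},
    {"fingers":0.6,"slide":[0.495,0.04,-0.45],"dr":[0,-0.13,0]},
    {"fingers":0.6,"slide":[0.52,0.045,-0.475],"dr":[0,-0.14,0]},
    {"fingers":0.6,"slide":[0.54,0.045,-0.49],"dr":[0,-0.14,0]},
    {"fingers":0.6,"slide":[0.552,0.0466,-0.503],"dr":[0,-0.14,0]},
    {"fingers":0.6,"slide":[0.552,0.0466,-0.503],"dr":[0,-0.14,0]},
    {"fingers":0.6,"slide":[0.552,0.0466,-0.503],"dr":[0,-0.14,0]}
  ],
  "squeeze": 60
}}

```text
time: 1.9
position: [0.5758, -0.0469, 0.1596]
eef_rot: [[0.97, -0.001, 0.242], [-0.242, 0.0, 0.97], [-0.001, -1.0, 0.0]]
wrist_force: [-0.1, -0.1, -0.4]
finger_gap: 0.0512
```

Run:
```python
from h import *
o=sensors.get_obs()
print(o['position'],np.round(o['eef_rot'],3),o['qpos'].round(1),o['finger_gap'],o['wrist_force'])
z=np.array(o['eef_rot'])[:,2];print(np.degrees(np.arctan2(z[1],z[0])))
print(rel([.5765,-.0475,.056]).round(4))
im=cams.grab_frame('scene')[:,:,::-1];cv2.imwrite('pics/s1.png',cv2.resize(im[150:300,230:430],None,fx=4,fy=4,interpolation=cv2.INTER_CUBIC))
```

```text
[ 0.57578554 -0.0468638   0.15956014] [[ 0.97  -0.001  0.242]
 [-0.242  0.     0.97 ]
 [-0.001 -1.     0.   ]] [ -3.4  27.5   5.2 101.2  -3.1  51.5  79.1] 0.051223425701729317 [-0.09985179 -0.06958989 -0.36007834]
76.00526081821667
[ 0.001   0.1036 -0.0005]
```

View pics/s1.png

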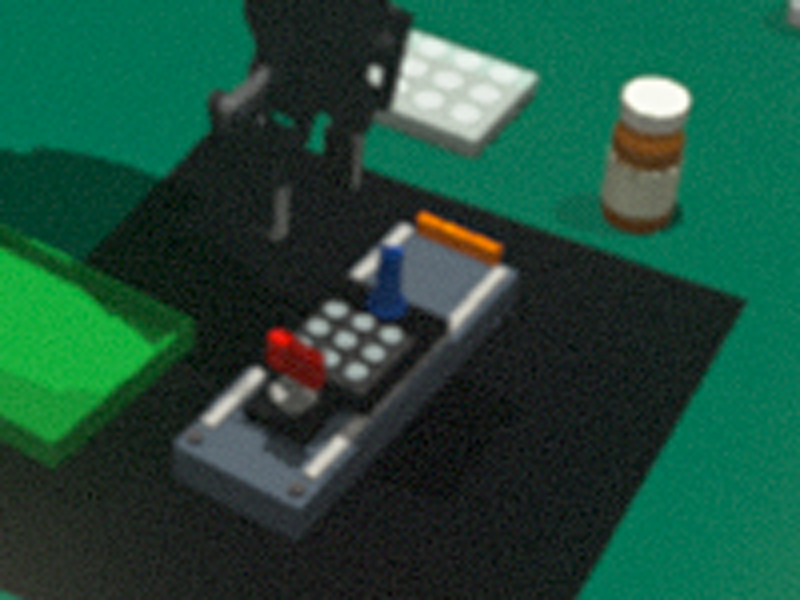

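The gripper hovers above the pin with its fingers straddling it, and the red head is at crop (295,358). I'll descend.

Call:
{"method": "apply_moves", "body": {
  "targets": [
    {"fingers":0.6,"slide":[0.001,0.03,-0.0005]},
    {"fingers":0.6,"slide":[0.001,0.06,-0.0005]},
    {"fingers":0.6,"slide":[0.001,0.085,-0.0005]},
    {"fingers":0.5,"slide":[0.001,0.1,-0.0005]},
    {"fingers":0.45,"slide":[0.001,0.103,-0.0005]},
    {"fingers":0.4,"slide":[0.001,0.103,-0.0005]},
    {"fingers":0.35,"slide":[0.001,0.103,-0.0005]}
  ]
}}

```text
$.targets[0]: bad value
```

Run:
```python
from h import *
o=sensors.get_obs()
print(o['position'],o['finger_gap'],o['wrist_force'])
im=cams.grab_frame('scene')[:,:,::-1];cv2.imwrite('pics/s2.png',cv2.resize(im[170:290,250:370],None,fx=5,fy=5,interpolation=cv2.INTER_CUBIC))
```

```text
[ 0.57577308 -0.04606336  0.15975045] 0.05154789201678479 [-0.24397451  0.02465642  0.46934326]
```

View pics/s2.png

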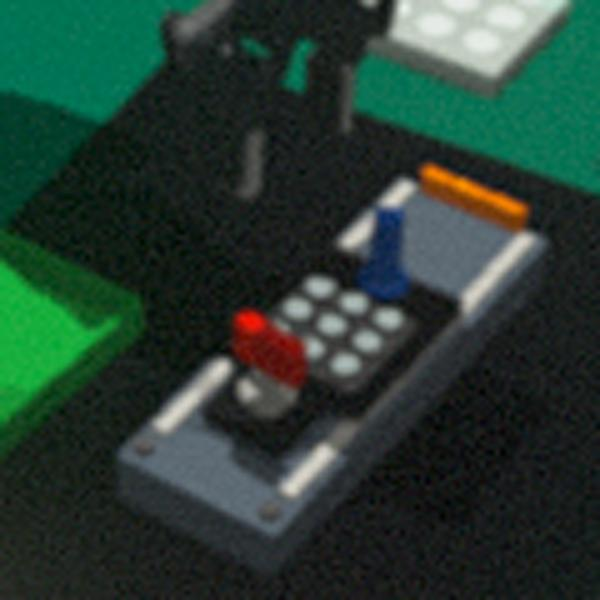

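The row format was refused because `dr` is needed in every row, so nothing moved. Sending it again.

Call:
{"method": "apply_moves", "body": {
  "targets": [
    {"fingers":0.6,"slide":[0.001,0.03,-0.0005],"dr":[0,0,0]},
    {"fingers":0.6,"slide":[0.001,0.06,-0.0005],"dr":[0,0,0]},
    {"fingers":0.6,"slide":[0.001,0.085,-0.0005],"dr":[0,0,0]},
    {"fingers":0.5,"slide":[0.001,0.1,-0.0005],"dr":[0,0,0]},
    {"fingers":0.45,"slide":[0.001,0.103,-0.0005],"dr":[0,0,0]},
    {"fingers":0.4,"slide":[0.001,0.103,-0.0005],"dr":[0,0,0]},
    {"fingers":0.35,"slide":[0.001,0.103,-0.0005],"dr":[0,0,0]}
  ]
}}

```text
time: 2.7
position: [0.5777, -0.0474, 0.058]
eef_rot: [[0.971, 0.001, 0.241], [-0.241, 0.0, 0.971], [0.001, -1.0, 0.0]]
wrist_force: [0.2, 0.7, 0.3]
finger_gap: 0.03
```

Run:
```python
from h import *
o=sensors.get_obs()
print(o['position'],o['finger_gap'],o['wrist_force'],o['torque'])
im=cams.grab_frame('scene')[:,:,::-1];cv2.imwrite('pics/s2.png',cv2.resize(im[170:290,250:370],None,fx=5,fy=5,interpolation=cv2.INTER_CUBIC))
```

```text
[ 0.57768682 -0.04743048  0.05800005] 0.03004503673762277 [0.20535676 0.70629143 0.26644185] [ 0.00236283 -0.01221554 -0.00451162]
```

View pics/s2.png

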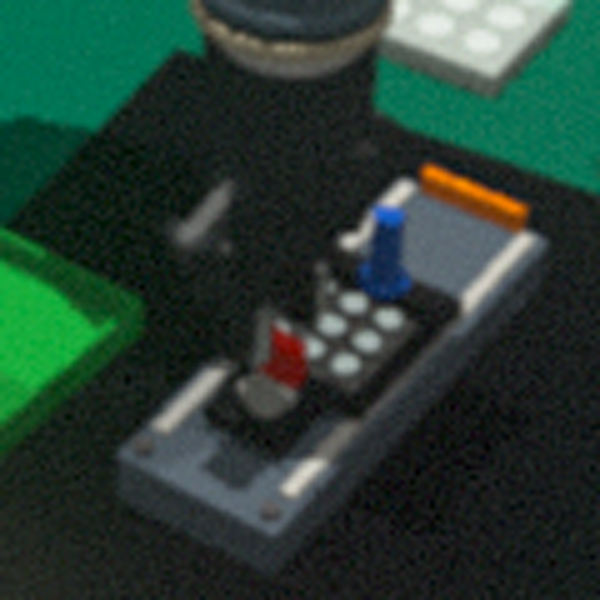

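The fingers straddle the bar at crop (285,355), and the pad is central on it to within about 2 mm. I'll close the gripper.

Call:
{"method": "apply_moves", "body": {
  "targets": [
    {"fingers":0.2,"slide":[0,0,0],"dr":[0,0,0]},
    {"fingers":0.1,"slide":[0,0,0],"dr":[0,0,0]},
    {"fingers":0,"slide":[0,0,0],"dr":[0,0,0]},
    {"fingers":0,"slide":[0,0,0],"dr":[0,0,0]},
    {"fingers":0,"slide":[0,0,0],"dr":[0,0,0]},
    {"fingers":0,"slide":[0,0,0],"dr":[0,0,0]}
  ],
  "squeeze": 80
}}

```text
time: 3.35
position: [0.5779, -0.0479, 0.0581]
eef_rot: [[0.97, 0.002, 0.242], [-0.242, 0.0, 0.97], [0.002, -1.0, 0.001]]
wrist_force: [-0.6, 0.4, 6.4]
finger_gap: 0.0085
```

Run:
```python
from h import *
o=sensors.get_obs()
print(o['position'],o['finger_gap'],o['wrist_force'],o['torque'],o['qpos'].round(1))
im=cams.grab_frame('scene')[:,:,::-1];cv2.imwrite('pics/s3.png',cv2.resize(im[170:290,250:370],None,fx=5,fy=5,interpolation=cv2.INTER_CUBIC))
```

```text
[ 0.57793319 -0.04792271  0.05812014] 0.008469979363931072 [-0.62484842  0.40258772  6.36478233] [ 0.1006329   0.08592204 -0.02397106] [ -2.6  34.7   4.2 107.   -3.8  38.3  79.9]
```

View pics/s3.png

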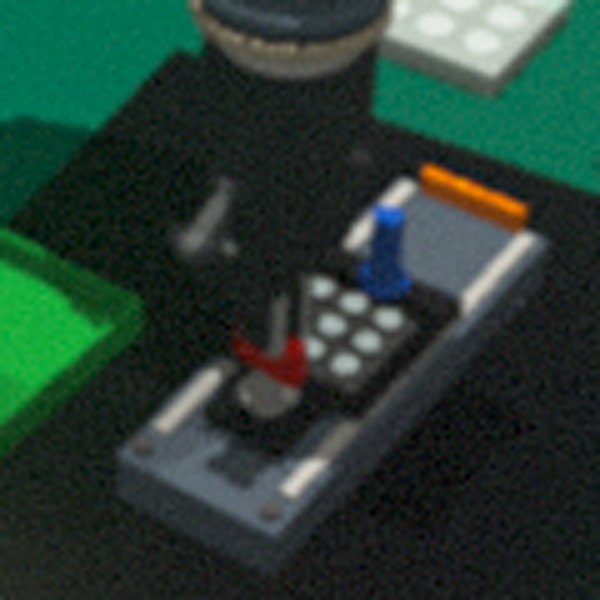

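Run:
```python
from h import *
im=cv2.imread('pics/s3.png')
x=np.array([.97,-.242]);z=np.array([.242,.97]);c=np.array([.578,-.048])
def P(a,b,h): 
    q=proj('scene',[*(c+a*x+b*z),h]);return tuple(int(v) for v in ((q-[250,170]+.5)*5))
for b,col in((-.006,(0,255,0)),(-.02,(255,255,0))):
    for h in(.058,.087):cv2.line(im,P(-.011,b,h),P(.011,b,h),col,1)
for h in(.063,.087):cv2.line(im,P(-.019,-.006,h),P(.019,-.006,h),(255,0,255),1)
cv2.imwrite('pics/s3b.png',im)
```

```text
(no output)
```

View pics/s3b.png

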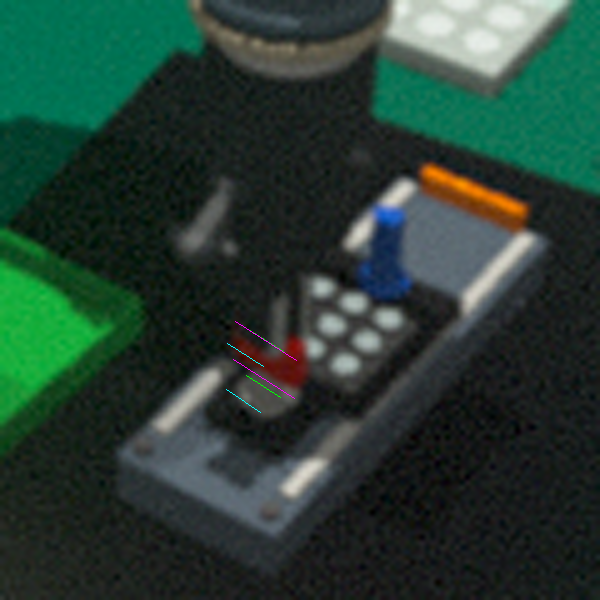

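The grip holds: the gap stopped at 8.5 mm, with red showing evenly on both sides of the pads. I'll start with a small trial twist and rise.

Call:
{"method": "apply_moves", "body": {
  "targets": [
    {"fingers":0,"slide":[0,0,0],"dr":[0,0.1,0]},
    {"fingers":0,"slide":[0,-0.0002,0],"dr":[0,0.2,0]},
    {"fingers":0,"slide":[0,-0.0004,0],"dr":[0,0.3,0]},
    {"fingers":0,"slide":[0,-0.0006,0],"dr":[0,0.4,0]},
    {"fingers":0,"slide":[0,-0.0008,0],"dr":[0,0.5,0]},
    {"fingers":0,"slide":[0,-0.001,0],"dr":[0,0.6,0]}
  ],
  "squeeze": 100
}}

```text
time: 4.0
position: [0.5772, -0.0475, 0.0583]
eef_rot: [[0.662, 0.0, 0.75], [-0.75, 0.001, 0.662], [-0.0, -1.0, 0.001]]
wrist_force: [0.0, 1.2, -2.6]
finger_gap: 0.0073
```

Run:
```python
from h import *
o=sensors.get_obs()
print(o['position'],o['finger_gap'],o['wrist_force'],o['torque'],o['qpos'].round(1))
z=np.array(o['eef_rot'])[:,2];print(np.degrees(np.arctan2(z[1],z[0])))
im=cams.grab_frame('scene')[:,:,::-1];cv2.imwrite('pics/s4.png',cv2.resize(im[170:290,250:370],None,fx=5,fy=5,interpolation=cv2.INTER_CUBIC))
```

```text
[ 0.577156   -0.04752535  0.05831984] 0.0072716475908526515 [ 0.00598069  1.1627189  -2.62714695] [ 0.19831304 -0.01815528  0.0417568 ] [ -9.1  35.5  14.3 107.2 -13.3  38.8  54.5]
41.44000104797378
```

View pics/s4.png

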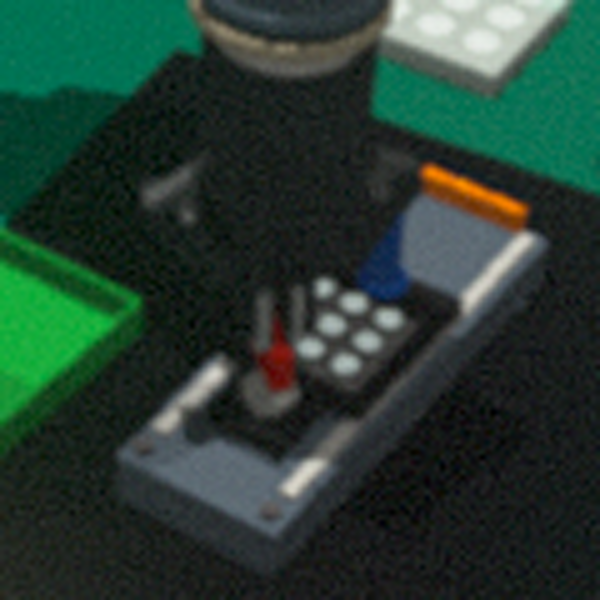

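The bar turned with the jaws: it is now nearly end-on at crop (275,365), and the forces are low. I'll continue with longer reversing swings at about 2.2 mm per rad.

Call:
{"method": "apply_moves", "body": {
  "targets": [
    {"fingers":0,"slide":[0,0,0],"dr":[0,-0.1,0]},
    {"fingers":0,"slide":[0,-0.0002,0],"dr":[0,-0.2,0]},
    {"fingers":0,"slide":[0,-0.0004,0],"dr":[0,-0.3,0]},
    {"fingers":0,"slide":[0,-0.0006,0],"dr":[0,-0.4,0]},
    {"fingers":0,"slide":[0,-0.0008,0],"dr":[0,-0.5,0]},
    {"fingers":0,"slide":[0,-0.001,0],"dr":[0,-0.6,0]},
    {"fingers":0,"slide":[0,-0.0012,0],"dr":[0,-0.7,0]},
    {"fingers":0,"slide":[0,-0.0014,0],"dr":[0,-0.8,0]},
    {"fingers":0,"slide":[0,-0.0016,0],"dr":[0,-0.9,0]},
    {"fingers":0,"slide":[0,-0.0018,0],"dr":[0,-1.0,0]},
    {"fingers":0,"slide":[0,-0.002,0],"dr":[0,-1.1,0]},
    {"fingers":0,"slide":[0,-0.0022,0],"dr":[0,-1.2,0]}
  ]
}}

```text
time: 5.25
position: [0.5769, -0.0473, 0.0598]
eef_rot: [[0.935, -0.0, -0.355], [0.355, 0.001, 0.935], [-0.0, -1.0, 0.001]]
wrist_force: [1.1, 1.7, -9.8]
finger_gap: 0.0075
```

Run:
```python
from h import *
o=sensors.get_obs()
print(o['position'],o['finger_gap'],o['wrist_force'],o['torque'],o['qpos'].round(1))
z=np.array(o['eef_rot'])[:,2];print(np.degrees(np.arctan2(z[1],z[0])))
im=cams.grab_frame('scene')[:,:,::-1];cv2.imwrite('pics/s5.png',cv2.resize(im[170:290,250:370],None,fx=5,fy=5,interpolation=cv2.INTER_CUBIC))
```

```text
[ 0.57687089 -0.04730219  0.05979519] 0.007518627871522905 [ 1.11043771  1.7447079  -9.76798851] [ 0.66469549 -0.32624416 -0.073747  ] [  4.   34.5  -6.  106.7   5.3  39.2 105.7]
110.77684967182226
```

View pics/s5.png

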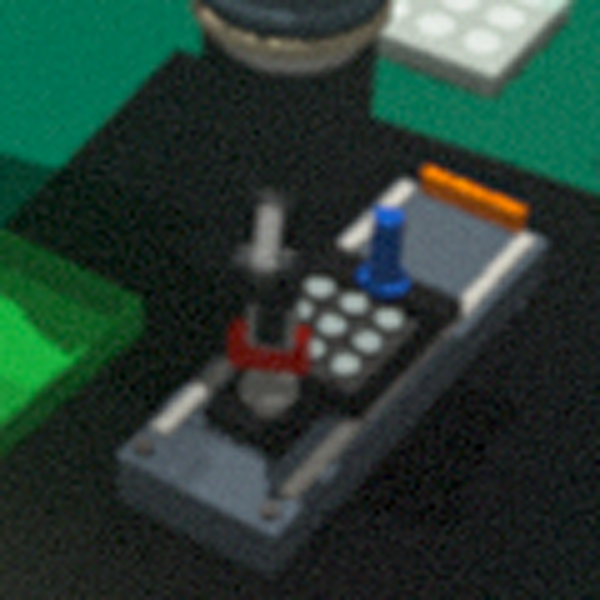

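The pin is rising with the turn and the stage stays flat. The pull is -9.8 N and a straight pull would tip the stage at about 12.7 N, so I'll slow the rise a little.

Call:
{"method": "apply_moves", "body": {
  "targets": [
    {"fingers":0,"slide":[0,0,0],"dr":[0,0.12,0]},
    {"fingers":0,"slide":[0,0,0],"dr":[0,0.24,0]},
    {"fingers":0,"slide":[0,-0.0002,0],"dr":[0,0.36,0]},
    {"fingers":0,"slide":[0,-0.0004,0],"dr":[0,0.48,0]},
    {"fingers":0,"slide":[0,-0.0006,0],"dr":[0,0.6,0]},
    {"fingers":0,"slide":[0,-0.0008,0],"dr":[0,0.72,0]},
    {"fingers":0,"slide":[0,-0.001,0],"dr":[0,0.84,0]},
    {"fingers":0,"slide":[0,-0.0012,0],"dr":[0,0.96,0]},
    {"fingers":0,"slide":[0,-0.0014,0],"dr":[0,1.08,0]},
    {"fingers":0,"slide":[0,-0.0016,0],"dr":[0,1.2,0]},
    {"fingers":0,"slide":[0,-0.0018,0],"dr":[0,1.32,0]}
  ]
}}

```text
time: 6.4
position: [0.5766, -0.0477, 0.0617]
eef_rot: [[0.566, -0.001, 0.824], [-0.824, 0.0, 0.566], [-0.001, -1.0, -0.001]]
wrist_force: [0.0, -0.1, -8.5]
finger_gap: 0.0076
```

Run:
```python
from h import *
o=sensors.get_obs()
print(o['position'],o['finger_gap'],o['wrist_force'],o['torque'],o['qpos'].round(1))
```

```text
[ 0.57662213 -0.04769286  0.06166029] 0.007633962417733497 [ 0.03671076 -0.13976297 -8.53759573] [ 0.12187006 -0.13908533  0.08954794] [-10.3  35.5  16.3 107.1 -14.9  39.5  49.2]
```

Call:
{"method": "apply_moves", "body": {
  "targets": [
    {"fingers":0,"slide":[0,0,0],"dr":[0,-0.13,0]},
    {"fingers":0,"slide":[0,-0.0002,0],"dr":[0,-0.26,0]},
    {"fingers":0,"slide":[0,-0.0004,0],"dr":[0,-0.39,0]},
    {"fingers":0,"slide":[0,-0.0006,0],"dr":[0,-0.52,0]},
    {"fingers":0,"slide":[0,-0.0009,0],"dr":[0,-0.65,0]},
    {"fingers":0,"slide":[0,-0.0011,0],"dr":[0,-0.78,0]},
    {"fingers":0,"slide":[0,-0.0014,0],"dr":[0,-0.91,0]},
    {"fingers":0,"slide":[0,-0.0016,0],"dr":[0,-1.04,0]},
    {"fingers":0,"slide":[0,-0.0019,0],"dr":[0,-1.17,0]},
    {"fingers":0,"slide":[0,-0.0021,0],"dr":[0,-1.3,0]},
    {"fingers":0,"slide":[0,-0.0021,0],"dr":[0,-1.17,0]},
    {"fingers":0,"slide":[0,-0.0023,0],"dr":[0,-1.04,0]},
    {"fingers":0,"slide":[0,-0.0025,0],"dr":[0,-0.91,0]},
    {"fingers":0,"slide":[0,-0.0027,0],"dr":[0,-0.78,0]},
    {"fingers":0,"slide":[0,-0.003,0],"dr":[0,-0.65,0]},
    {"fingers":0,"slide":[0,-0.0032,0],"dr":[0,-0.52,0]},
    {"fingers":0,"slide":[0,-0.0035,0],"dr":[0,-0.39,0]},
    {"fingers":0,"slide":[0,-0.0037,0],"dr":[0,-0.26,0]},
    {"fingers":0,"slide":[0,-0.004,0],"dr":[0,-0.13,0]},
    {"fingers":0,"slide":[0,-0.0042,0],"dr":[0,0,0]}
  ]
}}

```text
time: 8.4
position: [0.5766, -0.0477, 0.0658]
eef_rot: [[0.566, -0.001, 0.824], [-0.824, 0.0, 0.566], [-0.001, -1.0, -0.001]]
wrist_force: [-0.2, 0.2, -7.2]
finger_gap: 0.0072
```

Run:
```python
from h import *
o=sensors.get_obs()
print(o['position'],o['finger_gap'],o['wrist_force'],o['torque'],o['qpos'].round(1))
im=cams.grab_frame('scene')[:,:,::-1];cv2.imwrite('pics/s6.png',cv2.resize(im[170:290,250:370],None,fx=5,fy=5,interpolation=cv2.INTER_CUBIC))
```

```text
[ 0.57657447 -0.0476974   0.06579215] 0.007232227533980789 [-0.16306791  0.17311466 -7.23911501] [ 0.14023246 -0.15842623  0.02634866] [-10.4  35.2  16.3 106.9 -14.6  40.   48.9]
```

View pics/s6.png

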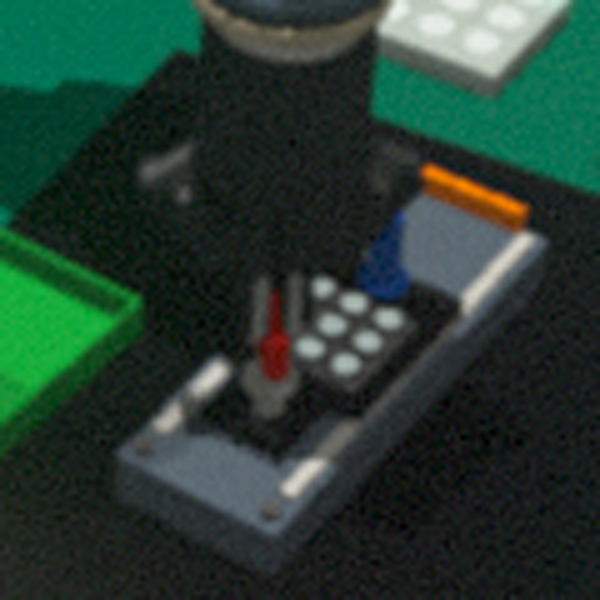

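The pin has visibly lifted, with a gap under the flange at crop (268,390), and the stage is unmoved. It has risen about 7.7 mm, so I repeat.

Call:
{"method": "apply_moves", "body": {
  "targets": [
    {"fingers":0,"slide":[0,0,0],"dr":[0,-0.13,0]},
    {"fingers":0,"slide":[0,-0.0002,0],"dr":[0,-0.26,0]},
    {"fingers":0,"slide":[0,-0.0004,0],"dr":[0,-0.39,0]},
    {"fingers":0,"slide":[0,-0.0007,0],"dr":[0,-0.52,0]},
    {"fingers":0,"slide":[0,-0.001,0],"dr":[0,-0.65,0]},
    {"fingers":0,"slide":[0,-0.0013,0],"dr":[0,-0.78,0]},
    {"fingers":0,"slide":[0,-0.0016,0],"dr":[0,-0.91,0]},
    {"fingers":0,"slide":[0,-0.0019,0],"dr":[0,-1.04,0]},
    {"fingers":0,"slide":[0,-0.0022,0],"dr":[0,-1.17,0]},
    {"fingers":0,"slide":[0,-0.0024,0],"dr":[0,-1.3,0]},
    {"fingers":0,"slide":[0,-0.0024,0],"dr":[0,-1.17,0]},
    {"fingers":0,"slide":[0,-0.0026,0],"dr":[0,-1.04,0]},
    {"fingers":0,"slide":[0,-0.0028,0],"dr":[0,-0.91,0]},
    {"fingers":0,"slide":[0,-0.0031,0],"dr":[0,-0.78,0]},
    {"fingers":0,"slide":[0,-0.0034,0],"dr":[0,-0.65,0]},
    {"fingers":0,"slide":[0,-0.0037,0],"dr":[0,-0.52,0]},
    {"fingers":0,"slide":[0,-0.004,0],"dr":[0,-0.39,0]},
    {"fingers":0,"slide":[0,-0.0043,0],"dr":[0,-0.26,0]},
    {"fingers":0,"slide":[0,-0.0046,0],"dr":[0,-0.13,0]},
    {"fingers":0,"slide":[0,-0.0048,0],"dr":[0,0,0]}
  ]
}}

```text
time: 10.45
position: [0.5773, -0.0481, 0.0715]
eef_rot: [[0.568, 0.001, 0.823], [-0.823, -0.0, 0.568], [0.001, -1.0, 0.001]]
wrist_force: [-0.1, 0.4, -0.8]
finger_gap: 0.0071
```

Call:
{"method": "apply_moves", "body": {
  "targets": [
    {"fingers":0,"slide":[0,0,0],"dr":[0,-0.13,0]},
    {"fingers":0,"slide":[0,-0.0002,0],"dr":[0,-0.26,0]},
    {"fingers":0,"slide":[0,-0.0004,0],"dr":[0,-0.39,0]},
    {"fingers":0,"slide":[0,-0.0007,0],"dr":[0,-0.52,0]},
    {"fingers":0,"slide":[0,-0.001,0],"dr":[0,-0.65,0]},
    {"fingers":0,"slide":[0,-0.0013,0],"dr":[0,-0.78,0]},
    {"fingers":0,"slide":[0,-0.0016,0],"dr":[0,-0.91,0]},
    {"fingers":0,"slide":[0,-0.0019,0],"dr":[0,-1.04,0]}
  ]
}}

```text
time: 11.25
position: [0.5774, -0.0481, 0.0734]
eef_rot: [[0.996, 0.001, -0.084], [0.084, -0.0, 0.996], [0.001, -1.0, -0.0]]
wrist_force: [-0.0, 0.1, -1.8]
finger_gap: 0.0076
```

Run:
```python
from h import *
o=sensors.get_obs()
print(o['position'],o['finger_gap'],o['wrist_force'],o['torque'],o['qpos'].round(1))
im=cams.grab_frame('scene')[:,:,::-1];cv2.imwrite('pics/s7.png',cv2.resize(im[170:290,250:370],None,fx=5,fy=5,interpolation=cv2.INTER_CUBIC))
```

```text
[ 0.57736182 -0.0481367   0.07342719] 0.0075831639835650015 [-0.02928198  0.12202866 -1.7598951 ] [0.22978656 0.0126123  0.00398643] [  1.   33.4  -1.3 106.1   1.2  40.5  93.8]
```

View pics/s7.png

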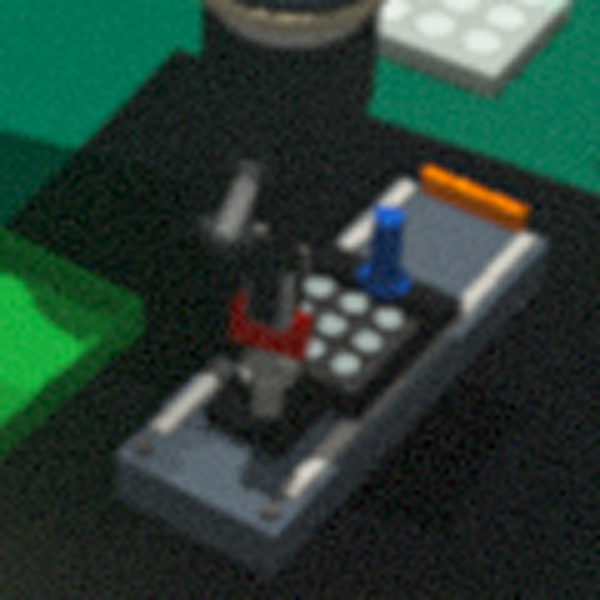

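The pull has fallen to -1.8 N after a 15 mm rise, so the pin is free. I'll lift it straight and slowly.

Call:
{"method": "apply_moves", "body": {
  "targets": [
    {"fingers":0,"slide":[0,-0.002,0],"dr":[0,0,0]},
    {"fingers":0,"slide":[0,-0.004,0],"dr":[0,0.05,0]},
    {"fingers":0,"slide":[0,-0.006,0],"dr":[0,0.1,0]},
    {"fingers":0,"slide":[0,-0.009,0],"dr":[0,0.15,0]},
    {"fingers":0,"slide":[0,-0.012,0],"dr":[0,0.2,0]},
    {"fingers":0,"slide":[0,-0.015,0],"dr":[0,0.2,0]},
    {"fingers":0,"slide":[0,-0.019,0],"dr":[0,0.2,0]},
    {"fingers":0,"slide":[0,-0.023,0],"dr":[0,0.2,0]},
    {"fingers":0,"slide":[0,-0.028,0],"dr":[0,0.2,0]},
    {"fingers":0,"slide":[0,-0.034,0],"dr":[0,0.2,0]},
    {"fingers":0,"slide":[0,-0.041,0],"dr":[0,0.2,0]},
    {"fingers":0,"slide":[0,-0.049,0],"dr":[0,0.2,0]},
    {"fingers":0,"slide":[0,-0.06,0],"dr":[0,0.2,0]},
    {"fingers":0,"slide":[0,-0.07,0],"dr":[0,0.2,0]},
    {"fingers":0,"slide":[0,-0.08,0],"dr":[0,0.2,0]},
    {"fingers":0,"slide":[0,-0.08,0],"dr":[0,0.2,0]}
  ]
}}

```text
time: 12.9
position: [0.578, -0.048, 0.1547]
eef_rot: [[0.992, 0.003, 0.124], [-0.124, -0.0, 0.992], [0.003, -1.0, 0.0]]
wrist_force: [0.6, 0.0, -0.7]
finger_gap: 0.0074
```

Run:
```python
from h import *
o=sensors.get_obs()
print(o['position'],np.round(o['eef_rot'],3),o['finger_gap'],o['wrist_force'],o['torque'],o['qpos'].round(1))
print(rel([.467,-.322,.16]).round(4))
im=cams.grab_frame('scene')[:,:,::-1];cv2.imwrite('pics/s8.png',cv2.resize(im[100:300,210:410],None,fx=3,fy=3,interpolation=cv2.INTER_CUBIC))
```

```text
[ 0.57800442 -0.04802482  0.15466302] [[ 0.992  0.003  0.124]
 [-0.124 -0.     0.992]
 [ 0.003 -1.     0.   ]] 0.007444608565379306 [ 0.61454385  0.00765034 -0.74912064] [-0.0434916  -0.03366502 -0.00708284] [ -1.6  27.7   2.6 101.4  -1.6  50.8  84.6]
[-0.0763 -0.0056 -0.2856]
```

View pics/s8.png

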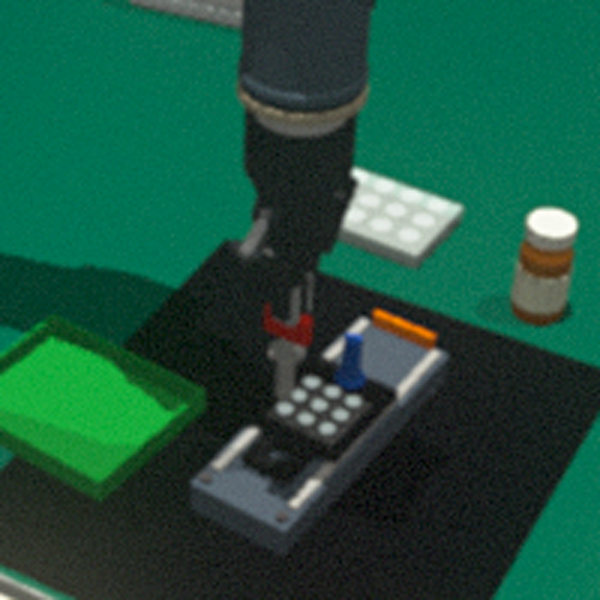

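The pin is out and hangs upright in the jaws at crop (287,350), and the bore is empty. The stage is still in place. I'll carry the pin over the white tray and turn the jaws to lie along x.

Call:
{"method": "apply_moves", "body": {
  "targets": [
    {"fingers":0,"slide":[-0.003,0,-0.012],"dr":[0,0.08,0]},
    {"fingers":0,"slide":[-0.01,0,-0.036],"dr":[0,0.2,0]},
    {"fingers":0,"slide":[-0.017,0,-0.063],"dr":[0,0.32,0]},
    {"fingers":0,"slide":[-0.024,-0.001,-0.09],"dr":[0,0.45,0]},
    {"fingers":0,"slide":[-0.031,-0.001,-0.117],"dr":[0,0.58,0]},
    {"fingers":0,"slide":[-0.038,-0.002,-0.143],"dr":[0,0.71,0]},
    {"fingers":0,"slide":[-0.045,-0.002,-0.17],"dr":[0,0.84,0]},
    {"fingers":0,"slide":[-0.053,-0.003,-0.197],"dr":[0,0.97,0]},
    {"fingers":0,"slide":[-0.06,-0.004,-0.224],"dr":[0,1.1,0]},
    {"fingers":0,"slide":[-0.066,-0.004,-0.248],"dr":[0,1.22,0]},
    {"fingers":0,"slide":[-0.072,-0.005,-0.269],"dr":[0,1.33,0]},
    {"fingers":0,"slide":[-0.076,-0.005,-0.281],"dr":[0,1.42,0]},
    {"fingers":0,"slide":[-0.0763,-0.005,-0.2856],"dr":[0,1.45,0]},
    {"fingers":0,"slide":[-0.0763,-0.005,-0.2856],"dr":[0,1.45,0]},
    {"fingers":0,"slide":[-0.0763,-0.005,-0.2856],"dr":[0,1.45,0]}
  ]
}}

```text
time: 14.45
position: [0.4665, -0.3209, 0.1576]
eef_rot: [[0.0, -0.0, 1.0], [-1.0, 0.001, 0.0], [-0.001, -1.0, -0.0]]
wrist_force: [-0.5, 0.4, -0.3]
finger_gap: 0.0078
```

Run:
```python
from h import *
o=sensors.get_obs()
print(o['position'],np.round(o['eef_rot'],3),o['finger_gap'],o['wrist_force'],o['qpos'].round(1))
im=cams.grab_frame('scene')[:,:,::-1];cv2.imwrite('pics/s9.png',cv2.resize(im[180:380,110:310],None,fx=3,fy=3,interpolation=cv2.INTER_CUBIC))
```

```text
[ 0.46654758 -0.32094473  0.15756341] [[ 0.    -0.     1.   ]
 [-1.     0.001  0.   ]
 [-0.001 -1.    -0.   ]] 0.007791793543413117 [-0.48353775  0.39174515 -0.29253663] [ 12.4  28.9  26.6 103.5 -16.1  51.4  46.2]
```

View pics/s9.png

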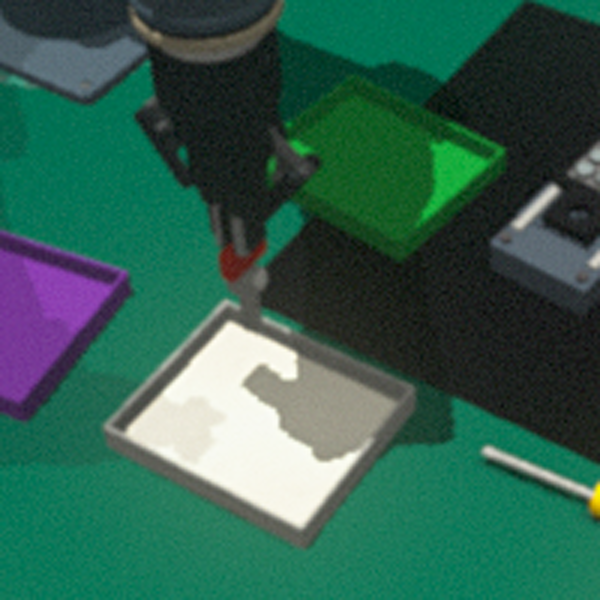

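Run:
```python
from h import *
im=cv2.imread('pics/s9.png')
def P(p): return tuple(int(v) for v in ((proj('scene',p)-[110,180]+.5)*3))
for dy in(0,):
  cv2.line(im,P([.4665,-.321,.105]),P([.4665,-.321,.186]),(0,255,255),1)
cv2.line(im,P([.4665,-.321-.019,.162]),P([.4665,-.321+.019,.162]),(255,255,0),1)
c=im[190:370,160:340];cv2.imwrite('pics/s9b.png',cv2.resize(c,None,fx=3,fy=3,interpolation=cv2.INTER_CUBIC))
```

```text
(no output)
```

View pics/s9b.png

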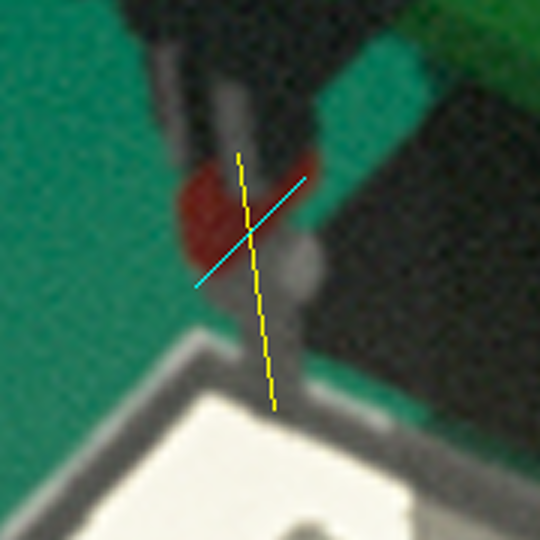

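The pin is upright within the resolution: its axis follows the projected vertical, and the foot is at crop (275,400), which is about 0.105 m high. I'll lower it into the tray.

Call:
{"method": "apply_moves", "body": {
  "targets": [
    {"fingers":0,"slide":[0,0.015,0],"dr":[0,0,0]},
    {"fingers":0,"slide":[0,0.035,0],"dr":[0,0,0]},
    {"fingers":0,"slide":[0,0.055,0],"dr":[0,0,0]},
    {"fingers":0,"slide":[0,0.07,0],"dr":[0,0,0]},
    {"fingers":0,"slide":[0,0.08,0],"dr":[0,0,0]},
    {"fingers":0,"slide":[0,0.088,0],"dr":[0,0,0]},
    {"fingers":0,"slide":[0,0.092,0],"dr":[0,0,0]},
    {"fingers":0,"slide":[0,0.094,0],"dr":[0,0,0]},
    {"fingers":0,"slide":[0,0.094,0],"dr":[0,0,0]}
  ]
}}

```text
time: 15.4
position: [0.4662, -0.322, 0.0641]
eef_rot: [[-0.003, 0.0, 1.0], [-1.0, -0.0, -0.003], [0.0, -1.0, 0.0]]
wrist_force: [0.1, -0.6, -1.1]
finger_gap: 0.0075
```

Run:
```python
from h import *
im=cams.grab_frame('scene')[:,:,::-1];cv2.imwrite('pics/s10.png',cv2.resize(im[250:350,140:240],None,fx=6,fy=6,interpolation=cv2.INTER_CUBIC))
```

```text
(no output)
```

View pics/s10.png

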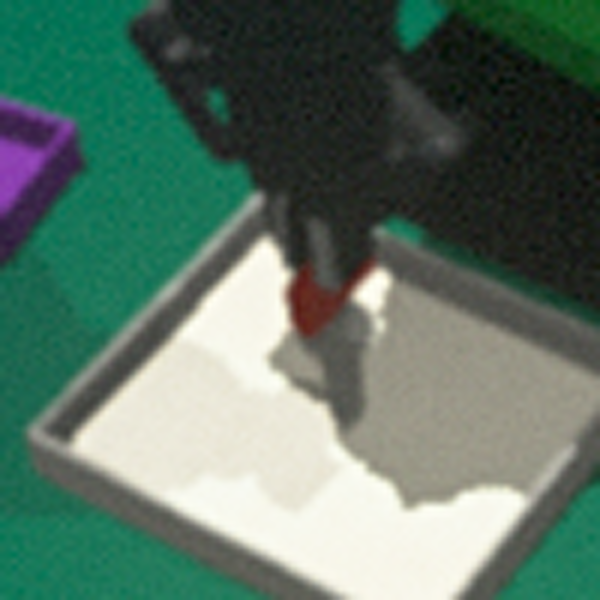

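Call:
{"method": "apply_moves", "body": {
  "targets": [
    {"fingers":0,"slide":[0,0.001,0],"dr":[0,0,0]},
    {"fingers":0,"slide":[0,0.002,0],"dr":[0,0,0]},
    {"fingers":0,"slide":[0,0.003,0],"dr":[0,0,0]},
    {"fingers":0,"slide":[0,0.003,0],"dr":[0,0,0]}
  ]
}}

```text
time: 15.85
position: [0.466, -0.3219, 0.0608]
eef_rot: [[-0.003, -0.0, 1.0], [-1.0, 0.0, -0.003], [-0.0, -1.0, -0.0]]
wrist_force: [0.5, -0.3, -0.7]
finger_gap: 0.0077
```

The foot is just above the tray floor near its middle, at crop (350,425), with no contact yet. I'll step further down.

Call:
{"method": "apply_moves", "body": {
  "targets": [
    {"fingers":0,"slide":[0,0.001,0],"dr":[0,0,0]},
    {"fingers":0,"slide":[0,0.002,0],"dr":[0,0,0]},
    {"fingers":0,"slide":[0,0.002,0],"dr":[0,0,0]}
  ]
}}

```text
time: 16.15
position: [0.466, -0.3219, 0.0587]
eef_rot: [[-0.003, -0.0, 1.0], [-1.0, 0.0, -0.003], [-0.0, -1.0, -0.0]]
wrist_force: [-0.0, -0.2, -1.0]
finger_gap: 0.0072
```

Call:
{"method": "apply_moves", "body": {
  "targets": [
    {"fingers":0,"slide":[0,0.001,0],"dr":[0,0,0]},
    {"fingers":0,"slide":[0,0.001,0],"dr":[0,0,0]}
  ]
}}

```text
time: 16.35
position: [0.4661, -0.3219, 0.0578]
eef_rot: [[-0.003, -0.0, 1.0], [-1.0, 0.0, -0.003], [-0.0, -1.0, -0.0]]
wrist_force: [0.5, 0.3, -1.4]
finger_gap: 0.0075
```

Call:
{"method": "apply_moves", "body": {
  "targets": [
    {"fingers":0,"slide":[0,0.001,0],"dr":[0,0,0]},
    {"fingers":0,"slide":[0,0.001,0],"dr":[0,0,0]}
  ]
}}

```text
time: 16.55
position: [0.4661, -0.3218, 0.0568]
eef_rot: [[-0.003, -0.0, 1.0], [-1.0, 0.0, -0.003], [-0.0, -1.0, -0.0]]
wrist_force: [-0.4, -1.4, -0.4]
finger_gap: 0.0071
```

Call:
{"method": "apply_moves", "body": {
  "targets": [
    {"fingers":0,"slide":[0,0.001,0],"dr":[0,0,0]},
    {"fingers":0,"slide":[0,0.001,0],"dr":[0,0,0]}
  ]
}}

```text
time: 16.75
position: [0.4664, -0.3222, 0.0563]
eef_rot: [[-0.003, 0.001, 1.0], [-1.0, -0.001, -0.003], [0.001, -1.0, 0.001]]
wrist_force: [-1.0, 0.4, 3.6]
finger_gap: 0.0074
```

Call:
{"method": "apply_moves", "body": {
  "targets": [
    {"fingers":0,"slide":[0,0.001,0],"dr":[0,0,0]},
    {"fingers":0,"slide":[0,0.001,0],"dr":[0,0,0]}
  ]
}}

```text
time: 16.95
position: [0.4669, -0.3228, 0.0561]
eef_rot: [[-0.003, 0.002, 1.0], [-1.0, -0.001, -0.003], [0.001, -1.0, 0.002]]
wrist_force: [-0.8, 1.2, 12.3]
finger_gap: 0.0071
```

Run:
```python
from h import *
for i in range(2):
  o=sensors.get_obs();print(o['wrist_force'],o['torque'],o['position'])
  im=cams.grab_frame('scene')[:,:,::-1];cv2.imwrite('pics/s11.png',cv2.resize(im[250:350,140:240],None,fx=6,fy=6,interpolation=cv2.INTER_CUBIC))
```

```text
[-0.77982918  1.17041699 12.34785736] [ 0.22400351  0.19813574 -0.09307026] [ 0.46694972 -0.32277025  0.05609088]
[-1.37693052  1.06934923 12.59001487] [ 0.23268788  0.21087399 -0.01736325] [ 0.46693639 -0.32269504  0.05609409]
```

View pics/s11.png

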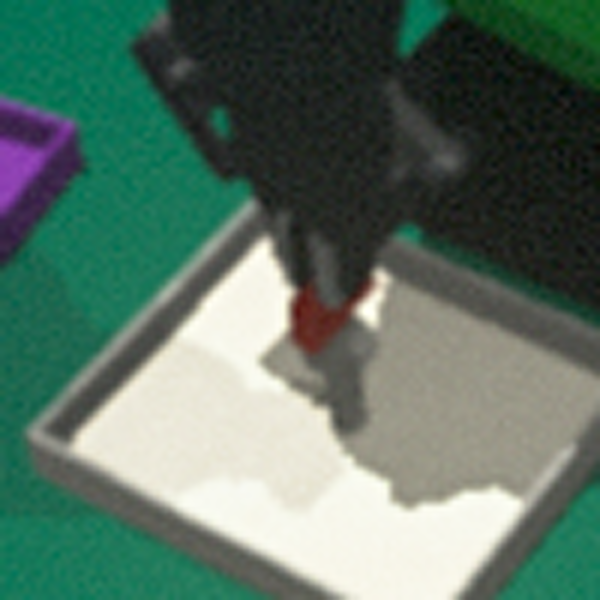

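The pin stands on the floor, foot at crop (345,425), with 12 N pressing. I'll relax that and then release gently.

Call:
{"method": "apply_moves", "body": {
  "targets": [
    {"fingers":0,"slide":[0,-0.0008,0],"dr":[0,0,0]},
    {"fingers":0,"slide":[0,-0.0008,0],"dr":[0,0,0]},
    {"fingers":0,"slide":[0,-0.0008,0],"dr":[0,0,0]},
    {"fingers":0.2,"slide":[0,-0.0008,0],"dr":[0,0,0]},
    {"fingers":0.3,"slide":[0,-0.0008,0],"dr":[0,0,0]},
    {"fingers":0.4,"slide":[0,-0.0008,0],"dr":[0,0,0]},
    {"fingers":0.4,"slide":[0,-0.0008,0],"dr":[0,0,0]},
    {"fingers":0.4,"slide":[0,-0.0008,0],"dr":[0,0,0]}
  ],
  "squeeze": 20
}}

```text
time: 17.85
position: [0.466, -0.3219, 0.0556]
eef_rot: [[-0.003, -0.0, 1.0], [-1.0, 0.0, -0.003], [-0.0, -1.0, -0.0]]
wrist_force: [-0.2, -0.1, 0.3]
finger_gap: 0.0344
```

Run:
```python
from h import *
o=sensors.get_obs();print(o['wrist_force'],o['finger_gap'],o['position'])
im=cams.grab_frame('scene')[:,:,::-1];cv2.imwrite('pics/s12.png',cv2.resize(im[250:350,140:240],None,fx=6,fy=6,interpolation=cv2.INTER_CUBIC))
```

```text
[-0.24219483 -0.07782964  0.33464281] 0.03437851257139501 [ 0.46602501 -0.32191124  0.05559669]
```

View pics/s12.png

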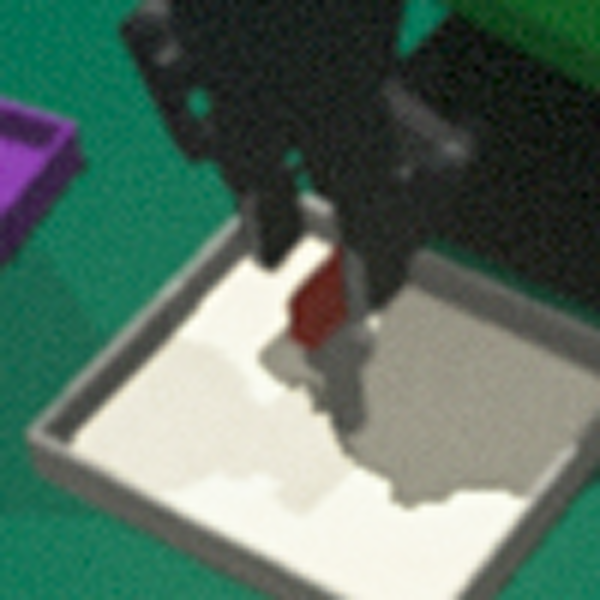

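The pin stands free in the tray with both pads clear. I'll open a little more and lift away.

Call:
{"method": "apply_moves", "body": {
  "targets": [
    {"fingers":0.5,"slide":[0,0,0],"dr":[0,0,0]},
    {"fingers":0.55,"slide":[0,0,0],"dr":[0,0,0]},
    {"fingers":0.55,"slide":[0,-0.015,0],"dr":[0,0,0]},
    {"fingers":0.55,"slide":[0,-0.04,0],"dr":[0,0,0]},
    {"fingers":0.55,"slide":[0,-0.07,0],"dr":[0,0,0]},
    {"fingers":0.55,"slide":[0,-0.1,0],"dr":[0,0,0]},
    {"fingers":0.55,"slide":[0,-0.11,0],"dr":[0,0,0]},
    {"fingers":0.55,"slide":[0,-0.11,0],"dr":[0,0,0]}
  ]
}}

```text
time: 18.7
position: [0.4668, -0.3224, 0.167]
eef_rot: [[-0.003, 0.003, 1.0], [-1.0, -0.001, -0.003], [0.001, -1.0, 0.003]]
wrist_force: [-1.2, 0.5, 0.1]
finger_gap: 0.0468
```

Run:
```python
from h import *
o=sensors.get_obs();print(o['wrist_force'],o['finger_gap'],o['position'])
im=cams.grab_frame('scene')[:,:,::-1];cv2.imwrite('pics/s13full.png',im);cv2.imwrite('pics/s13.png',cv2.resize(im[180:360,130:370],None,fx=3,fy=3,interpolation=cv2.INTER_CUBIC))
cv2.imwrite('pics/s13c.png',np.hstack([cv2.resize(i[190:290,265:365],(400,400),interpolation=cv2.INTER_CUBIC) for i in (im,cv2.imread('pics/scene0.png'))]))
print(rel([.5832,.0241,.165]).round(4),rel([.5832,.0241,.064]).round(4))
```

```text
[-1.22081579  0.51768587  0.12665541] 0.046847972240684335 [ 0.46680566 -0.32236051  0.16696483]
[-0.3462  0.0007  0.116 ] [-0.3462  0.1017  0.116 ]
```

View pics/s13.png

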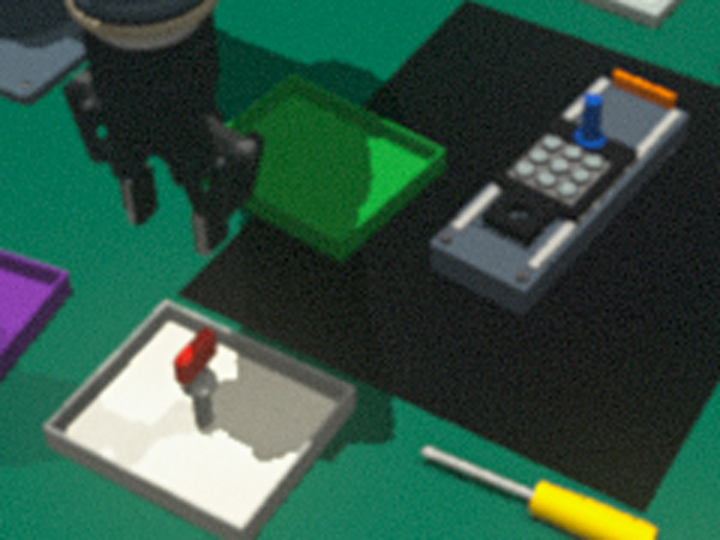

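View pics/s13c.png

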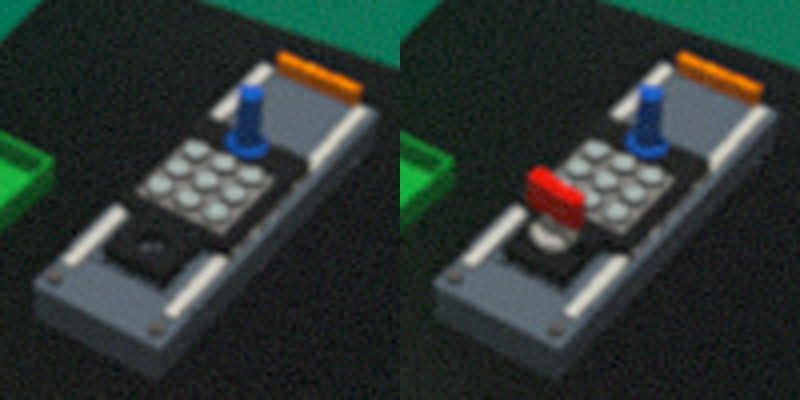

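The pin stands upright in the middle of the white tray, head at (195,355) and foot at (205,425). The stage is unmoved compared with the start picture. I'll move behind the blue post, jaws nearly shut and pointing across the slide.

Call:
{"method": "apply_moves", "body": {
  "targets": [
    {"fingers":0.3,"slide":[-0.015,0,0.005],"dr":[0,0.01,0]},
    {"fingers":0.1,"slide":[-0.05,0,0.017],"dr":[0,0.02,0]},
    {"fingers":0.1,"slide":[-0.09,0,0.03],"dr":[0,0.03,0]},
    {"fingers":0.1,"slide":[-0.13,0,0.044],"dr":[0,0.04,0]},
    {"fingers":0.1,"slide":[-0.17,0,0.057],"dr":[0,0.05,0]},
    {"fingers":0.1,"slide":[-0.21,0,0.07],"dr":[0,0.06,0]},
    {"fingers":0.1,"slide":[-0.25,0,0.084],"dr":[0,0.07,0]},
    {"fingers":0.1,"slide":[-0.29,0,0.097],"dr":[0,0.08,0]},
    {"fingers":0.1,"slide":[-0.325,0,0.109],"dr":[0,0.087,0]},
    {"fingers":0.1,"slide":[-0.343,0,0.115],"dr":[0,0.087,0]},
    {"fingers":0.1,"slide":[-0.346,0,0.116],"dr":[0,0.087,0]},
    {"fingers":0.1,"slide":[-0.346,0.03,0.116],"dr":[0,0.087,0]},
    {"fingers":0.1,"slide":[-0.346,0.06,0.116],"dr":[0,0.087,0]},
    {"fingers":0.1,"slide":[-0.346,0.06,0.116],"dr":[0,0.087,0]}
  ]
}}

```text
time: 20.15
position: [0.5799, 0.0218, 0.1022]
eef_rot: [[-0.092, -0.007, 0.996], [-0.996, -0.002, -0.092], [0.002, -1.0, -0.007]]
wrist_force: [-0.8, -0.4, 0.3]
finger_gap: 0.0087
```

Run:
```python
from h import *
o=sensors.get_obs();print(o['wrist_force'],o['finger_gap'],o['position'],np.round(o['eef_rot'],3),o['qpos'].round(1))
im=cams.grab_frame('scene')[:,:,::-1];cv2.imwrite('pics/s14.png',cv2.resize(im[150:290,240:380],None,fx=4,fy=4,interpolation=cv2.INTER_CUBIC))
print(rel([.5832,.0241,.064]).round(4))
```

```text
[-0.82498695 -0.38377952  0.34729176] 0.008692222812565212 [0.57993429 0.02178476 0.10217628] [[-0.092 -0.007  0.996]
 [-0.996 -0.002 -0.092]
 [ 0.002 -1.    -0.007]] [-23.4  34.2  26.3 104.6 -20.   46.2   7.8]
[-0.0026  0.0403  0.0019]
```

View pics/s14.png

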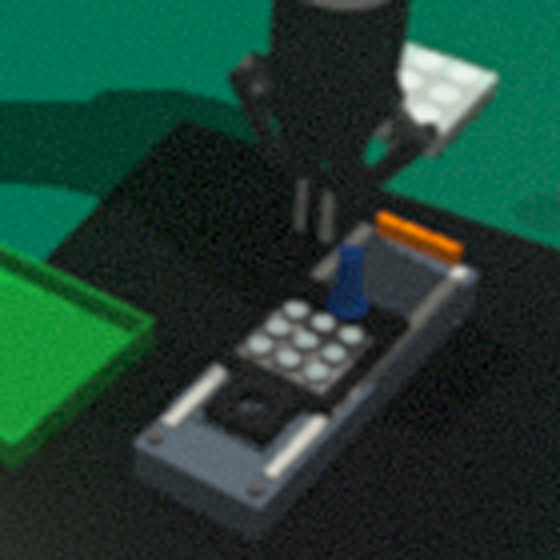

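The gripper is behind the post with its tips at crop (315,230), and the post is at (350,280). I'll descend behind it.

Call:
{"method": "apply_moves", "body": {
  "targets": [
    {"fingers":0.1,"slide":[0,0.01,0.001],"dr":[0,0,0]},
    {"fingers":0.1,"slide":[0,0.025,0.001],"dr":[0,0,0]},
    {"fingers":0.1,"slide":[0,0.036,0.001],"dr":[0,0,0]},
    {"fingers":0.1,"slide":[0,0.038,0.001],"dr":[0,0,0]},
    {"fingers":0.1,"slide":[0,0.038,0.001],"dr":[0,0,0]}
  ]
}}

```text
time: 20.7
position: [0.5842, 0.0234, 0.0678]
eef_rot: [[-0.09, -0.0, 0.996], [-0.996, -0.0, -0.09], [0.0, -1.0, -0.0]]
wrist_force: [0.2, 0.2, -0.2]
finger_gap: 0.0086
```

Run:
```python
from h import *
o=sensors.get_obs();print(o['wrist_force'],o['finger_gap'],o['position'],np.round(o['eef_rot'],3))
im=cams.grab_frame('scene')[:,:,::-1];cv2.imwrite('pics/s15.png',cv2.resize(im[150:290,240:380],None,fx=4,fy=4,interpolation=cv2.INTER_CUBIC))
```

```text
[ 0.15596682  0.19743444 -0.17452495] 0.008577543334679626 [0.5842161  0.02338826 0.06784206] [[-0.09  -0.     0.996]
 [-0.996 -0.    -0.09 ]
 [ 0.    -1.    -0.   ]]
```

View pics/s15.png

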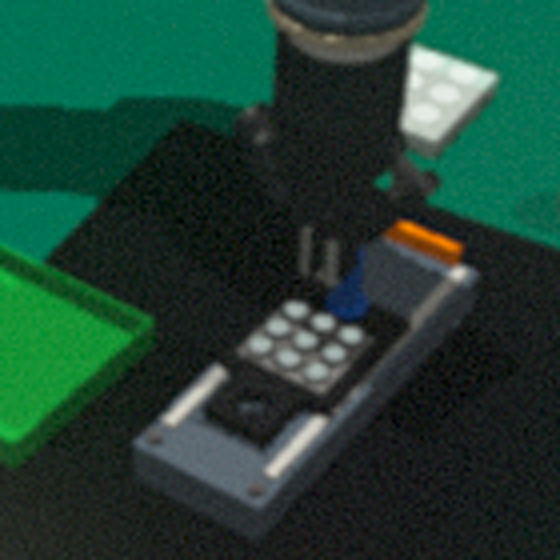

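The tips are lowered just behind the post. I'll push the carriage along +y, which is tool -x.

Call:
{"method": "apply_moves", "body": {
  "targets": [
    {"fingers":0.1,"slide":[-0.003,0,0],"dr":[0,0,0]},
    {"fingers":0.1,"slide":[-0.007,0,0],"dr":[0,0,0]},
    {"fingers":0.1,"slide":[-0.011,0,0],"dr":[0,0,0]},
    {"fingers":0.1,"slide":[-0.014,0,0],"dr":[0,0,0]},
    {"fingers":0.1,"slide":[-0.017,0,0],"dr":[0,0,0]},
    {"fingers":0.1,"slide":[-0.02,0,0],"dr":[0,0,0]},
    {"fingers":0.1,"slide":[-0.023,0,0],"dr":[0,0,0]},
    {"fingers":0.1,"slide":[-0.026,0,0],"dr":[0,0,0]},
    {"fingers":0.1,"slide":[-0.029,0,0],"dr":[0,0,0]},
    {"fingers":0.1,"slide":[-0.032,0,0],"dr":[0,0,0]}
  ]
}}

```text
time: 21.75
position: [0.587, 0.0557, 0.0677]
eef_rot: [[-0.09, -0.0, 0.996], [-0.996, -0.0, -0.09], [0.0, -1.0, -0.0]]
wrist_force: [-0.5, 0.3, -0.4]
finger_gap: 0.0088
```

Run:
```python
from h import *
o=sensors.get_obs();print(o['wrist_force'],o['finger_gap'],o['position'])
im=cams.grab_frame('scene')[:,:,::-1];cv2.imwrite('pics/s16.png',cv2.resize(im[150:290,240:380],None,fx=4,fy=4,interpolation=cv2.INTER_CUBIC))
```

```text
[-0.54759065  0.33859442 -0.37993654] 0.0088215427012805 [0.58702184 0.05571441 0.06768857]
```

View pics/s16.png

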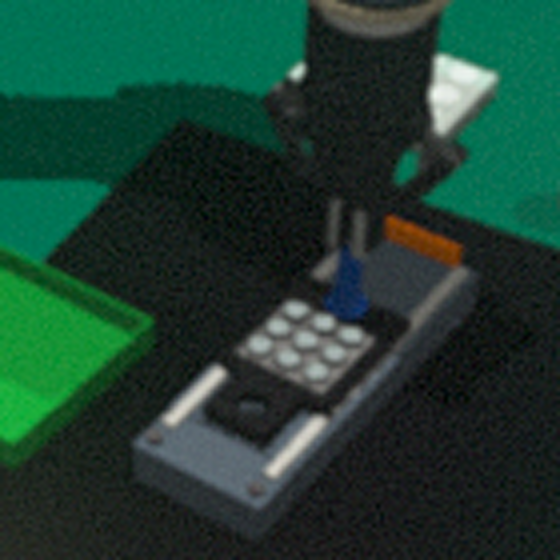

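The arm passed over the post without touching it: no force, and the carriage is unmoved with the post at crop (347,280). The real fingertips sit about 15–20 mm above the reported TCP, which matches the pads covering only the upper half of the pin bar. The jaws are now centred over the post, so I'll open, lower and grip it instead.

Call:
{"method": "apply_moves", "body": {
  "targets": [
    {"fingers":0.3,"slide":[0,-0.01,0],"dr":[0,0,0]},
    {"fingers":0.5,"slide":[0,-0.01,0],"dr":[0,0,0]},
    {"fingers":0.5,"slide":[0,-0.01,0],"dr":[0,0,0]},
    {"fingers":0.5,"slide":[0,0,0],"dr":[0,0,0]},
    {"fingers":0.5,"slide":[0,0.006,0],"dr":[0,0,0]},
    {"fingers":0.5,"slide":[0,0.011,0],"dr":[0,0,0]},
    {"fingers":0.5,"slide":[0,0.015,0],"dr":[0,0,0]},
    {"fingers":0.5,"slide":[0,0.015,0],"dr":[0,0,0]}
  ]
}}

```text
time: 22.6
position: [0.5866, 0.0554, 0.0519]
eef_rot: [[-0.09, -0.001, 0.996], [-0.996, -0.0, -0.09], [0.0, -1.0, -0.001]]
wrist_force: [0.8, 0.2, -0.1]
finger_gap: 0.0428
```

Run:
```python
from h import *
o=sensors.get_obs();print(o['wrist_force'],o['finger_gap'],o['position'])
im=cams.grab_frame('scene')[:,:,::-1];cv2.imwrite('pics/s17.png',cv2.resize(im[150:290,240:380],None,fx=4,fy=4,interpolation=cv2.INTER_CUBIC))
```

```text
[ 0.81712905  0.18420887 -0.07921647] 0.042792353651492115 [0.58655057 0.05541281 0.0518525 ]
```

View pics/s17.png

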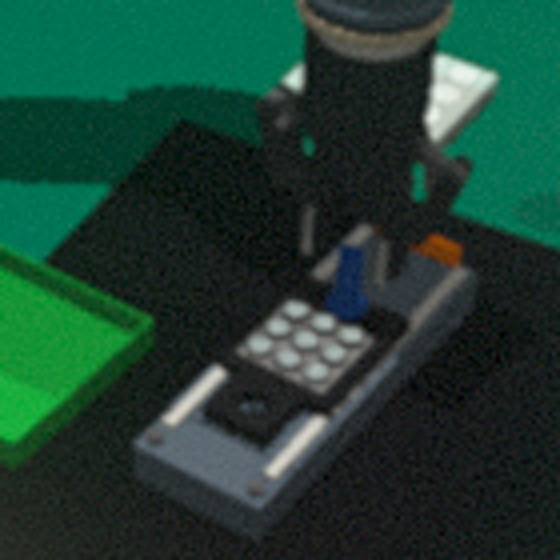

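Run:
```python
from h import *
im=cv2.imread('pics/s17.png')
x=np.array([.996,-.09]);y=np.array([.09,.996]);c=np.array([.5866,.0554])
def P(a,b,h): return tuple(int(v) for v in ((proj('scene',[*(c+a*x+b*y),h])-[240,150]+.5)*4))
for s in(-1,1):
  for h,col in((.052,(0,255,0)),(.07,(0,255,255)),(.088,(255,0,255))):
    cv2.line(im,P(s*.0214,-.011,h),P(s*.0214,.011,h),col,1)
for h in(.043,.088): cv2.circle(im,P(0,0,h),2,(255,255,255),-1)
cv2.imwrite('pics/s17b.png',cv2.resize(im[200:340,270:450],None,fx=4,fy=4))
```

```text
(no output)
```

View pics/s17b.png

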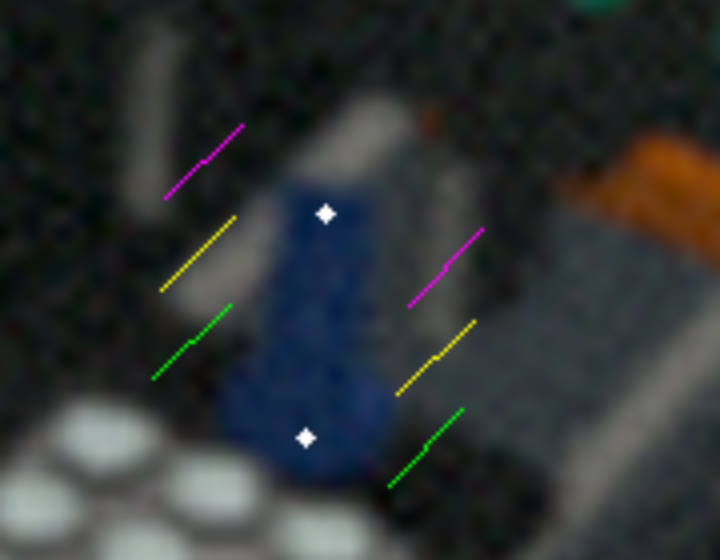

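The visible pad ends lie about 0.080–0.085 m high, well above the reported TCP (0.052) and only just alongside the post top. I'll lower in small steps, watching the force.

Call:
{"method": "apply_moves", "body": {
  "targets": [
    {"fingers":0.5,"slide":[0,0.002,0],"dr":[0,0,0]},
    {"fingers":0.5,"slide":[0,0.004,0],"dr":[0,0,0]},
    {"fingers":0.5,"slide":[0,0.006,0],"dr":[0,0,0]},
    {"fingers":0.5,"slide":[0,0.007,0],"dr":[0,0,0]}
  ]
}}

```text
time: 23.05
position: [0.587, 0.0555, 0.0455]
eef_rot: [[-0.09, -0.0, 0.996], [-0.996, -0.0, -0.09], [0.0, -1.0, -0.0]]
wrist_force: [-0.2, -0.1, -0.0]
finger_gap: 0.0427
```

Call:
{"method": "apply_moves", "body": {
  "targets": [
    {"fingers":0.5,"slide":[0,0.002,0],"dr":[0,0,0]},
    {"fingers":0.5,"slide":[0,0.004,0],"dr":[0,0,0]},
    {"fingers":0.5,"slide":[0,0.005,0],"dr":[0,0,0]},
    {"fingers":0.5,"slide":[0,0.005,0],"dr":[0,0,0]}
  ]
}}

```text
time: 23.45
position: [0.5869, 0.0555, 0.0405]
eef_rot: [[-0.09, -0.0, 0.996], [-0.996, -0.0, -0.09], [0.0, -1.0, -0.0]]
wrist_force: [0.1, -0.1, 0.3]
finger_gap: 0.0428
```

Run:
```python
from h import *
o=sensors.get_obs();print(o['wrist_force'],o['finger_gap'],o['position'])
im=cams.grab_frame('scene')[:,:,::-1];cv2.imwrite('pics/s18.png',cv2.resize(im[190:250,290:370],None,fx=8,fy=8,interpolation=cv2.INTER_CUBIC))
```

```text
[ 0.1127956  -0.13346706  0.29901473] 0.0427872673534952 [0.58691005 0.05548179 0.04049806]
```

View pics/s18.png

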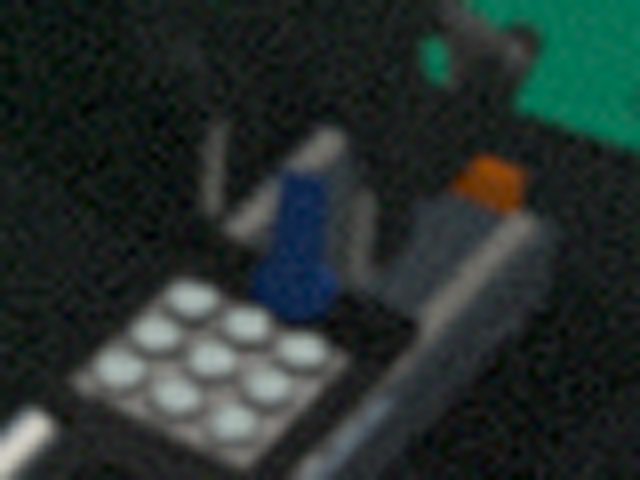

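The pads now straddle the upper half of the post, with the tips at crop (215,210) and (360,280). I'll close gently.

Call:
{"method": "apply_moves", "body": {
  "targets": [
    {"fingers":0.35,"slide":[0,0,0],"dr":[0,0,0]},
    {"fingers":0.2,"slide":[0,0,0],"dr":[0,0,0]},
    {"fingers":0.05,"slide":[0,0,0],"dr":[0,0,0]},
    {"fingers":0,"slide":[0,0,0],"dr":[0,0,0]},
    {"fingers":0,"slide":[0,0,0],"dr":[0,0,0]},
    {"fingers":0,"slide":[0,0,0],"dr":[0,0,0]},
    {"fingers":0,"slide":[0,0,0],"dr":[0,0,0]}
  ],
  "squeeze": 30
}}

```text
time: 24.2
position: [0.5862, 0.0556, 0.0408]
eef_rot: [[-0.09, -0.001, 0.996], [-0.996, 0.0, -0.09], [-0.0, -1.0, -0.001]]
wrist_force: [-3.8, 0.0, 5.7]
finger_gap: 0.0147
```

Run:
```python
from h import *
o=sensors.get_obs();print(o['wrist_force'],o['torque'],o['finger_gap'],o['position'])
im=cams.grab_frame('scene')[:,:,::-1];cv2.imwrite('pics/s19.png',cv2.resize(im[190:250,290:370],None,fx=8,fy=8,interpolation=cv2.INTER_CUBIC))
```

```text
[-3.77067801  0.01168371  5.73445005] [0.06985859 1.02978661 0.01891616] 0.014682863136954962 [0.58623124 0.05560909 0.04083157]
```

View pics/s19.png

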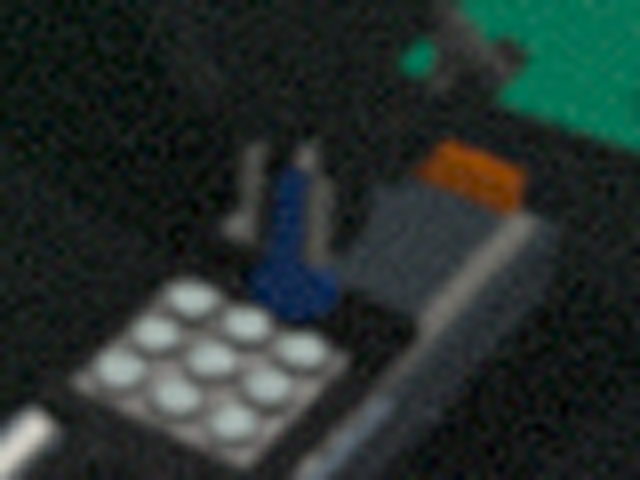

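The post is gripped with a 14.7 mm gap. I'll slide along the stage's +y.

Call:
{"method": "apply_moves", "body": {
  "targets": [
    {"fingers":0,"slide":[-0.002,0,0],"dr":[0,0,0]},
    {"fingers":0,"slide":[-0.005,0,0],"dr":[0,0,0]},
    {"fingers":0,"slide":[-0.009,0,0],"dr":[0,0,0]},
    {"fingers":0,"slide":[-0.013,0,0],"dr":[0,0,0]},
    {"fingers":0,"slide":[-0.017,0,0],"dr":[0,0,0]},
    {"fingers":0,"slide":[-0.021,0,0],"dr":[0,0,0]},
    {"fingers":0,"slide":[-0.025,0,0],"dr":[0,0,0]},
    {"fingers":0,"slide":[-0.03,0,0],"dr":[0,0,0]}
  ]
}}

```text
time: 25.05
position: [0.589, 0.0849, 0.0408]
eef_rot: [[-0.09, -0.001, 0.996], [-0.996, -0.0, -0.09], [0.001, -1.0, -0.001]]
wrist_force: [-4.3, -1.4, 4.6]
finger_gap: 0.0146
```

Run:
```python
from h import *
o=sensors.get_obs();print(o['wrist_force'],o['torque'],o['finger_gap'],o['position'])
im=cams.grab_frame('scene')[:,:,::-1];cv2.imwrite('pics/s20.png',cv2.resize(im[150:290,240:380],None,fx=4,fy=4,interpolation=cv2.INTER_CUBIC))
```

```text
[-4.29503714 -1.36798135  4.59474634] [-0.32194047  0.88458356  0.00995825] 0.014550931189284693 [0.58898677 0.08489824 0.04082496]
```

View pics/s20.png

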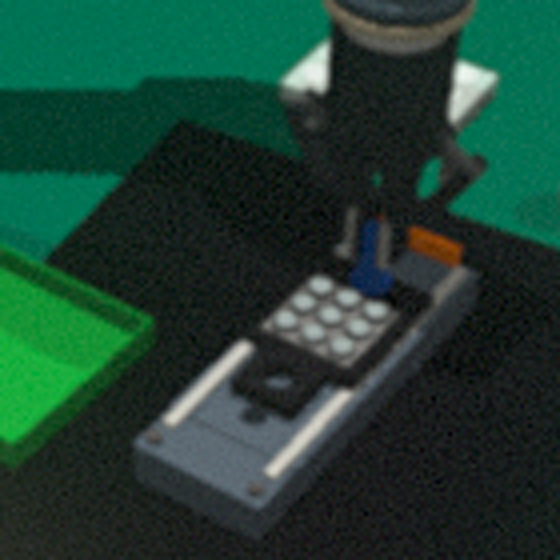

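The carriage is following and the stage stays put. I'll continue.

Call:
{"method": "apply_moves", "body": {
  "targets": [
    {"fingers":0,"slide":[-0.003,0,0],"dr":[0,0,0]},
    {"fingers":0,"slide":[-0.007,0,0],"dr":[0,0,0]},
    {"fingers":0,"slide":[-0.011,0,0],"dr":[0,0,0]},
    {"fingers":0,"slide":[-0.015,0,0],"dr":[0,0,0]},
    {"fingers":0,"slide":[-0.019,0,0],"dr":[0,0,0]},
    {"fingers":0,"slide":[-0.023,0,0],"dr":[0,0,0]},
    {"fingers":0,"slide":[-0.027,0,0],"dr":[0,0,0]},
    {"fingers":0,"slide":[-0.031,0,0],"dr":[0,0,0]},
    {"fingers":0,"slide":[-0.035,0,0],"dr":[0,0,0]},
    {"fingers":0,"slide":[-0.038,0,0],"dr":[0,0,0]},
    {"fingers":0,"slide":[-0.04,0,0],"dr":[0,0,0]},
    {"fingers":0,"slide":[-0.04,0,0],"dr":[0,0,0]}
  ]
}}

```text
time: 26.3
position: [0.5929, 0.1257, 0.0408]
eef_rot: [[-0.09, -0.001, 0.996], [-0.996, 0.0, -0.09], [-0.0, -1.0, -0.001]]
wrist_force: [-4.2, 1.1, 5.2]
finger_gap: 0.0147
```

Call:
{"method": "apply_moves", "body": {
  "targets": [
    {"fingers":0,"slide":[-0.001,0,0],"dr":[0,0,0]},
    {"fingers":0,"slide":[-0.002,0,0],"dr":[0,0,0]},
    {"fingers":0,"slide":[-0.002,0,0],"dr":[0,0,0]}
  ]
}}

```text
time: 26.6
position: [0.593, 0.1272, 0.0409]
eef_rot: [[-0.09, -0.001, 0.996], [-0.996, 0.0, -0.09], [0.0, -1.0, -0.001]]
wrist_force: [-3.9, -0.6, 5.0]
finger_gap: 0.0149
```

Call:
{"method": "apply_moves", "body": {
  "targets": [
    {"fingers":0,"slide":[-0.001,0,0],"dr":[0,0,0]},
    {"fingers":0,"slide":[-0.001,0,0],"dr":[0,0,0]}
  ]
}}

```text
time: 26.8
position: [0.5931, 0.1282, 0.0408]
eef_rot: [[-0.09, -0.001, 0.996], [-0.996, 0.0, -0.09], [0.0, -1.0, -0.001]]
wrist_force: [-3.1, -0.6, 5.6]
finger_gap: 0.015
```

Run:
```python
from h import *
o=sensors.get_obs();print(o['wrist_force'],o['torque'],o['finger_gap'],o['position'])
im=cams.grab_frame('scene')[:,:,::-1];cv2.imwrite('pics/s21.png',cv2.resize(im[190:280,270:370],None,fx=6,fy=6,interpolation=cv2.INTER_CUBIC))
```

```text
[-3.12227609 -0.64530107  5.56888189] [-0.09871374  0.84741506 -0.01036489] 0.015012712439718074 [0.59310742 0.12817848 0.04083825]
```

View pics/s21.png

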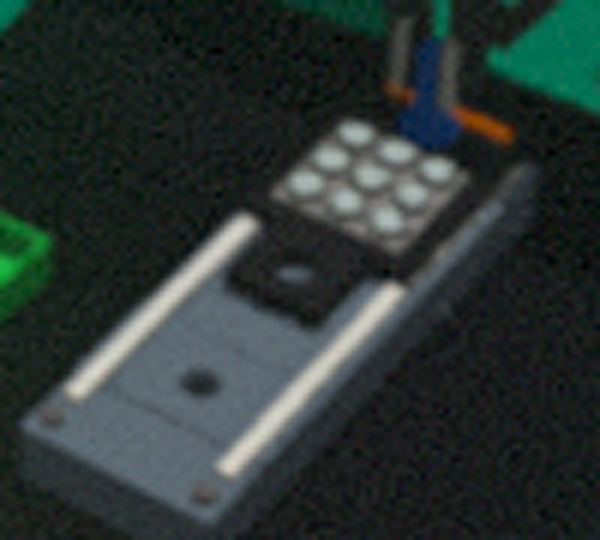

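The carriage is almost home, with its edge just short of the orange stop, and there is no stop force yet. I'll creep on until the force rises.

Call:
{"method": "apply_moves", "body": {
  "targets": [
    {"fingers":0,"slide":[-0.001,0,0],"dr":[0,0,0]},
    {"fingers":0,"slide":[-0.001,0,0],"dr":[0,0,0]}
  ]
}}

```text
time: 27.05
position: [0.5932, 0.1292, 0.0408]
eef_rot: [[-0.09, -0.001, 0.996], [-0.996, -0.0, -0.09], [0.0, -1.0, -0.001]]
wrist_force: [-2.8, -0.6, 5.2]
finger_gap: 0.015
```

Call:
{"method": "apply_moves", "body": {
  "targets": [
    {"fingers":0,"slide":[-0.001,0,0],"dr":[0,0,0]},
    {"fingers":0,"slide":[-0.001,0,0],"dr":[0,0,0]}
  ]
}}

```text
time: 27.25
position: [0.5932, 0.1293, 0.0408]
eef_rot: [[-0.091, -0.001, 0.996], [-0.996, -0.001, -0.091], [0.001, -1.0, -0.001]]
wrist_force: [-4.7, -3.2, 5.5]
finger_gap: 0.0147
```

Call:
{"method": "apply_moves", "body": {
  "targets": [
    {"fingers":0,"slide":[-0.001,0,0],"dr":[0,0,0]},
    {"fingers":0,"slide":[-0.001,0,0],"dr":[0,0,0]}
  ]
}}

```text
time: 27.45
position: [0.5932, 0.1293, 0.0408]
eef_rot: [[-0.091, -0.001, 0.996], [-0.996, -0.002, -0.091], [0.002, -1.0, -0.001]]
wrist_force: [-3.8, -4.8, 6.6]
finger_gap: 0.0151
```

The motion stalled at y 0.1293, after about 74 mm of travel, while the force rose to 4.8 N. The carriage is home, so I'll release and lift away.

Call:
{"method": "apply_moves", "body": {
  "targets": [
    {"fingers":0.25,"slide":[0,0,0],"dr":[0,0,0]},
    {"fingers":0.4,"slide":[0,0,0],"dr":[0,0,0]},
    {"fingers":0.5,"slide":[0,0,0],"dr":[0,0,0]},
    {"fingers":0.5,"slide":[0,0,0],"dr":[0,0,0]},
    {"fingers":0.5,"slide":[0,-0.02,0],"dr":[0,0,0]},
    {"fingers":0.5,"slide":[0,-0.05,0],"dr":[0,0,0]},
    {"fingers":0.5,"slide":[0,-0.09,0],"dr":[0,0,0]},
    {"fingers":0.5,"slide":[0,-0.13,0],"dr":[0,0,0]},
    {"fingers":0.5,"slide":[0,-0.16,0],"dr":[0,0,0]},
    {"fingers":0.5,"slide":[0,-0.16,0],"dr":[0,0,0]},
    {"fingers":0.5,"slide":[0,-0.16,0],"dr":[0,0,0]}
  ]
}}

```text
time: 28.55
position: [0.594, 0.1315, 0.2011]
eef_rot: [[-0.09, 0.001, 0.996], [-0.996, 0.001, -0.09], [-0.001, -1.0, 0.001]]
wrist_force: [0.6, 0.3, 0.1]
finger_gap: 0.0428
```

Run:
```python
from h import *
o=sensors.get_obs();print(o['wrist_force'],o['finger_gap'],o['position'],o['time'])
im=cams.grab_frame('scene')[:,:,::-1];cv2.imwrite('pics/s22.png',cv2.resize(im[150:360,130:410],None,fx=2.8,fy=2.8,interpolation=cv2.INTER_CUBIC))
im=cams.grab_frame('top')[:,:,::-1];cv2.imwrite('pics/t22.png',cv2.resize(im[100:260,140:430],None,fx=2.7,fy=2.7,interpolation=cv2.INTER_CUBIC))
```

```text
[0.61446214 0.34629433 0.08838074] 0.04282068123485684 [0.59401036 0.13151169 0.2010922 ] 28.55
```

View pics/s22.png

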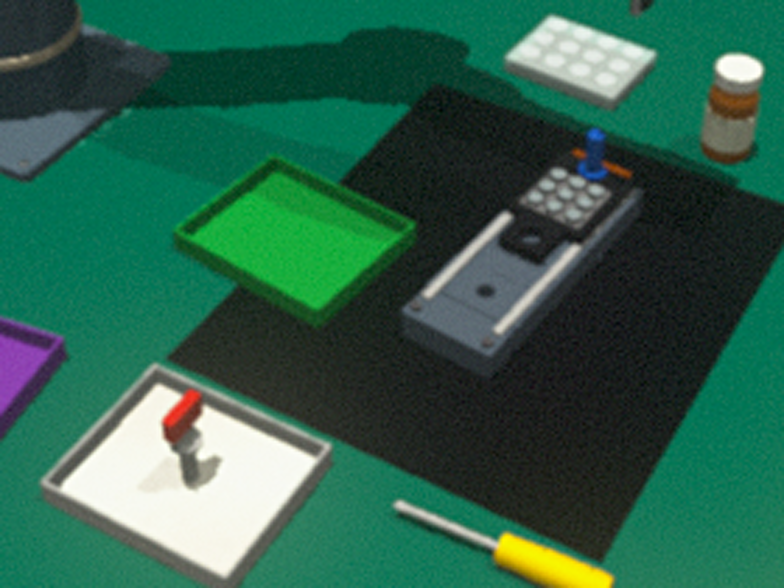

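View pics/t22.png

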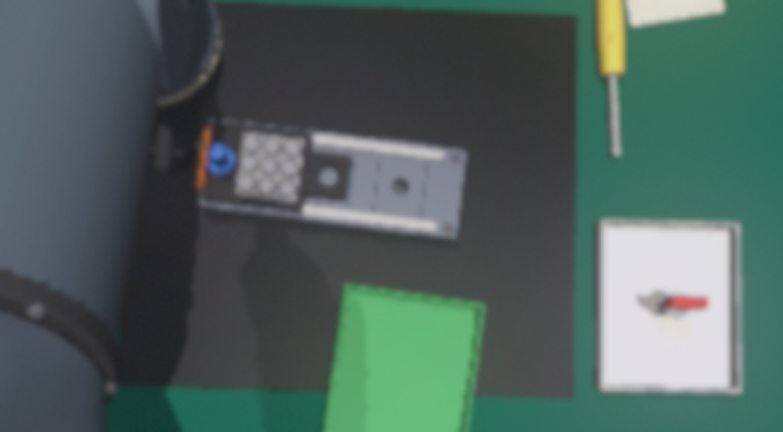

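The scene view shows the pin standing in the white tray (head at (183,418), foot at (193,480)) and the carriage edge at the orange stop (605,165). The stage is flat and in place, the bystanders are untouched, and the gripper is clear. I'm handing in.

Run:
```python
from cell import job
print(job.job_done())
```

```text
the job is handed in; nothing more can be done
None
```

I twisted the pin out while drawing it up, stood it upright near the middle of the white-floored steel tray, and slid the carriage home. I then handed the job in at about 28.7 s of the 72 s allowed; no verdict is reported.

**Last checks:**
- **Pin:** the last pictures show it standing free inside the tray.
- **Carriage:** it stalled against the orange stop after about 74 mm of travel, with the force rising to about 5 N.
- **Stage:** it looked flat and in its starting place, by eye against the first picture.
- **Bystanders:** the lens box, jar and screwdriver look undisturbed, and the gripper was clear of everything.

**What failed or disagreed:**
- **Refused call:** one move call was refused because `dr` was missing from its rows, and nothing moved.
- **Fingertip height:** the real fingertips sit roughly 15–30 mm above the reported TCP, by eye from the pictures. The pads therefore gripped only the upper half of the pin's bar, and my first push passed over the blue post without touching it. I gripped the post lower down instead.
- **Finger gap:** it read 7–8 mm on the 12 mm bar, and 14.7 mm on the 16 mm post.
- **Bar angle:** the two cameras put the bar at about -13° and -24°. I used -14°, and the grip held.

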